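Snap the soap mould shut with the snap pliers

ROBOT

A 6-joint arm with a two-finger parallel gripper is mounted at the origin on the work surface. World frame = base frame: x ahead of the robot, y to its left, z up, the work surface at z = 0. Lengths are in m, angles in rad, forces in N, time in s.
With the tool pointing down it reaches from about 0.25 to 0.725 m from the base axis. Payload 4 kg.
Tool frame: the origin (TCP) lies at the very end of the fingers, on their centre line; the grasp point (between the pads) lies 19 mm behind it; z points along the fingers, y is the direction in which the jaws open and shut (so a half turn about z gives the same grasp; the last joint's range is limited). The gripper opens to 85 mm and grips with 20 to 120 N. Pads are 22 mm wide; open, the fingers measure 114 mm over their backs; the gripper's body (76 mm by 85 mm) begins 54 mm behind the grasp point. The pads swing forward as they close: fully open they stand 13 mm farther back than shut.
Start: joints at [-1.292, 0.241, 0.005, 1.335, 0, 1.571], TCP at [0.138, -0.481, 0.203] pointing down, gripper open.
Joint ranges: [-2.72, 2.72], [-1.05, 1.87], [-1.09, 1.28], [-1.99, 2.15], [-1.42, 1.44], [-3.14, 3.14]. Speed limits (rad/s): [2.79, 2.79, 3.14, 3.14, 3.14, 3.14].

INTERFACE

Orientations are given as a unit quaternion [x, y, z, w].
In Python, from workcell import bot gives the robot as it stands.
- The arm moves only by the shell command python3 -m crank 'ROWS'. ROWS is JSON, a list that holds one entry, the list of rows, each a list of 5 numbers: the shift along the tool's x, y, z in mm, then the turn about the tool's z in degrees, then the closure in counts, from 0 (fully open) to 255 (shut). In form: [[[tx, ty, tz, turn, grip], ...]]. A call has 1 to 12 rows; each row shifts and turns the pose as measured when the row begins, along the tool's axes as they then stand; what a row does not reach is not made up. A row lasts 1/8 s, in which the tool goes at most 62.5 mm and 10.7 degrees, less where a joint would pass 70% of its speed; a pose out of reach is approached as far as the arm can. A call is refused whole if a number of a shift passes 62.5 or a number of a turn 10.7, either way. A call with a gripper value outside its range is refused whole. The fingers move at their own pace and stop on an object; the grip force is fixed at half the most. Time passes only in rows, so rows that do not move let the fingers close. It gives the time, the measured TCP pose, the force and the opening at its end, in the units of the state.
- bot.get_obs(): the state, without advancing time (a new reading comes with each control period).
- bot.camera(name): name is "side" or "top"; returns a dict with "img" (400x640x3 uint8, blue, green, red), "depth" (400x640 float32, m along the optical axis (not along the pixel's ray), 0 where there is no reading), "fx", "fy", "cx", "cy" (pixels), "R" (3x3) and "t" (3): a world point X has camera coordinates R X + t. Camera axes: x right, y down, z forward; pixel columns grow to the right and rows downward; lengths in m; the calibration is good to about 2 mm. A picture is of the moment at which its call begins.
- bot.job_done(): hands the job in, once; it reports no verdict.
The state is a dict: "clock": time; "joint_pos": joint angles; "joint_vel": joint speeds; "tau": joint torques, N m; "eef_pos": TCP position; "tool_rot": TCP orientation; "ft_force": force on the tool from outside, world axes, zero at the start; "ft_torque": the same for the moment, N m; "grip_width": finger opening in m.
Only numpy, scipy, OpenCV 4.12 (cv2) and the standard library are available. Lean on these libraries where they do the work, as an engineer would, in place of code of your own. Each camera call takes 0.05 s, during which the arm holds its last target.

TASK

Take the orange-handled snap pliers from the green board, put their jaws around the press stud on the flange of the two-part soap mould and squeeze until the stud clicks and the mould stays shut. Close it with the pliers only, never with the fingers, and squeeze and push no harder than the stud needs, for the thin plastic cracks easily. Then lay the pliers flat on the green board again, let go, and leave the other things on the table alone.

Things in the scene. Friction and masses are not known exactly. Their poses are not given: they have to be found in the camera images.
- mould: two-part pour mould standing upright (parting plane vertical: its local xz), 80 long (x) x 48 x 100, fixed by its teal half (+y side) to a white base 150 x 130 x 12 screwed to the table. Origin: underside of the base, below the mould's middle; z up. The flange with the press stud stands out 20 mm along -x from the shoulder (end wall, at x=-40), edge at x=-60; hinge at x=+45.
- stud (a point): centre of the press stud when shut: on the parting plane, mould-local (-50, 0, 70) mm: 10 mm in front of the shoulder, 10 mm behind the flange edge. Axes as the mould. Shut, flanges (3 mm each, 100 tall) and the two steel buttons (diameter 14, 2 mm proud on each side) are 10 mm thick over all, the teal one reaching y=+5, which cannot give way.
- mould_half (a joint): milky hinged half: 0 as it rests ajar (9.4 mm gap at the stud, towards the mould's -y), grows as it is pressed shut about the upright hinge 95 mm behind the stud; 0.099 rad is fully shut. Squeezed in, the stud resists with up to about 6.5 N at the buttons (most near 0.04 rad), then clicks shut and stays shut by itself.
- half_button (a point): centre of the milky half's steel button (moves with that half), 1 mm under its outer face; diameter 14 mm. The thin plastic cracks if a jaw presses either half with more than 25 N.
- board: fixed green cutting board 260 (x) x 180 x 10 mm on the table; origin at the centre of its underside. The pliers lie on it and go back on it.
- pliers_grip (a point): loose snap pliers, about 0.12 kg, 172 mm long, lying flat: the point midway between the two orange handles, half-way up (10 mm above the board), 60 mm behind the pivot. x points to the jaws, z up (hinge axis). Handles 86 long x 12 x 20 tall, 64 mm over their outsides here when open, sprung open: held at 60 mm they press back with about 7 N. To click the stud takes 20 to 27 N of grip, at about 48 to 43 mm.
- pliers_nose (a point): point midway between the two anvils (discs of diameter 14 facing each other), 110 mm ahead of pliers_grip along its x, same height. Jaw noses 14 mm tall end 10 mm ahead of it: touching the mould's shoulder they put the anvils over the stud. Gap between the anvils 30 mm open; it shrinks 0.83 mm per mm that the handles close.
- pliers_left (a joint): the lever whose jaw is on the pliers' +y side (its handle crosses to -y): angle as for pliers_right.
- pliers_right (a joint): angle by which each lever has closed from fully open: 0 open (anvil gap 30 mm), 0.20 closed on 10 mm, stop at 0.23 rad. Both levers move alike about the pivot.
- dropper_mid (a point): middle of an amber dropper bottle, diameter 28, 70 tall, standing; leave alone
- twine_mid (a point): middle of a reel of brown twine, diameter 54, 78 tall, standing; leave alone
- soap_mid (a point): middle of a white block of soap 52 x 42 x 36 mm; leave alone
There are look-alikes about, which are no part of the job. What is meant by the part that bears pliers_grip is not purple, and is the larger of those in its own colour. Of the things that look like the mould, the largest one is meant.

How it is judged:
By the outcome, as a careful person would: the job done as asked, in the order asked, and still so for the second after the job is handed in, with the robot touching nothing.
It also fails if it takes over 67 s, if anything falls off the work surface, if the arm or the gripper's body presses on something with over 40 N, if the wrist force passes 120 N, or if a joint passes its speed limit or range.

## Working session

There is one attempt and no reset: what is moved stays moved. The work goes in short steps, Python scripts to look and compute and a shell command to move; the robot and the scene stay as the last step left them, time stands still between calls to the robot, and variables do not carry over. Pictures are saved under pics/ and viewed, and the job is handed in when it is done.

```bash
ls; mkdir -p pics
python3 - <<'E'
from workcell import bot
import cv2
print(bot.get_obs())
for n in("side","top"):
    c=bot.camera(n); cv2.imwrite(f"pics/{n}0.png",c["img"]); print(n,c["fx"],c["fy"],c["cx"],c["cy"],c["R"],c["t"])
E
```

```text
pics
{'clock': 0.0, 'joint_pos': array([-1.29201572e+00,  2.41435696e-01,  3.70557506e-03,  1.33519175e+00,
        9.30382734e-06,  1.57083236e+00]), 'joint_vel': array([-0.00098973,  0.00070856, -0.00090554,  0.00021458, -0.00162416,
       -0.00060683]), 'tau': array([ 1.85787547e-03, -3.72320116e+01,  2.52407169e+01,  1.69600704e-02,
        3.17920103e-05,  3.79952880e-06]), 'eef_pos': array([ 0.13740231, -0.48002274,  0.20179456]), 'tool_rot': array([ 9.90302836e-01,  1.38921430e-01, -1.43073284e-04, -1.05310956e-03]), 'ft_force': array([0.93325195, 0.06122865, 0.01929614]), 'ft_torque': array([ 0.00126412, -0.02039034,  0.0449752 ]), 'grip_width': 0.08578816868871486}
side 386.1299049408027 386.1299049408027 325.65307838417516 200.91598904606295 [[-0.93117587 -0.36417279  0.01701997]
 [-0.20107673  0.47408283 -0.8572127 ]
 [ 0.30410467 -0.8016381  -0.51468117]] [0.51080489 0.17191657 0.81997446]
top 384.801768445456 384.801768445456 317.47506271232896 196.05932459721353 [[-0.00629004 -0.9999697   0.00458566]
 [-0.9880607   0.00550907 -0.15396658]
 [ 0.15393665 -0.00549936 -0.98806542]] [0.00706347 0.57297738 1.15678746]
```

View pics/side0.png

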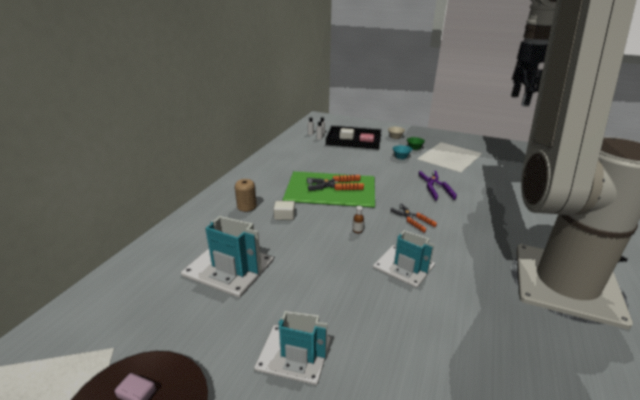

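View pics/top0.png

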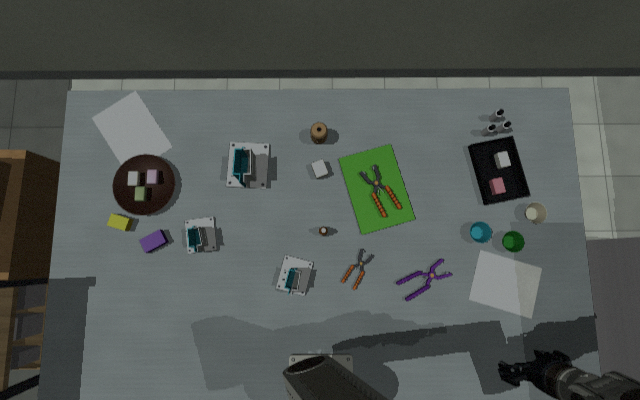

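The top view shows the large mould at about (248,165). The orange pliers on the board have their jaws at about (370,173) and their handles at about (387,203). A smaller orange pair at (358,270), a purple pair and two smaller moulds are look-alikes. I'll zoom in next.

```bash
cat > h.py <<'E'
import numpy as np, cv2
from workcell import bot
def w(c,u,v,z=None):
    """pixel->world; z None: use depth, else intersect with height z"""
    ray=np.array([(u-c["cx"])/c["fx"],(v-c["cy"])/c["fy"],1.])
    R,t=np.array(c["R"]),np.array(c["t"])
    if z is None:
        return R.T@(ray*c["depth"][int(round(v)),int(round(u))]-t)
    o=-R.T@t; d=R.T@ray
    return o+d*(z-o[2])/d[2]
def px(c,X):
    p=np.array(c["R"])@np.array(X)+np.array(c["t"]); return np.array([c["fx"]*p[0]/p[2]+c["cx"],c["fy"]*p[1]/p[2]+c["cy"]])
def cloud(c):
    v,u=np.mgrid[0:400,0:640]; d=c["depth"]
    P=np.stack([(u-c["cx"])/c["fx"]*d,(v-c["cy"])/c["fy"]*d,d],-1)
    return (P-np.array(c["t"]))@np.array(c["R"])
def crop(c,u0,v0,u1,v1,s,name):
    cv2.imwrite(name,cv2.resize(c["img"][v0:v1,u0:u1],None,fx=s,fy=s,interpolation=cv2.INTER_CUBIC))
E
python3 - <<'E'
from h import *
c=bot.camera("top")
crop(c,330,135,430,240,5,"pics/pl.png")
crop(c,215,130,290,200,7,"pics/mo.png")
s=bot.camera("side")
crop(s,170,190,290,300,5,"pics/mos.png")
import pickle
pickle.dump((c,s),open("c0.pkl","wb"))
E
```

```text
(no output)
```

View pics/pl.png

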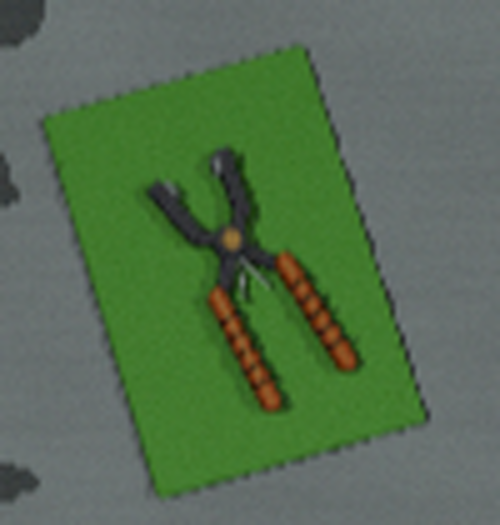

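View pics/mo.png

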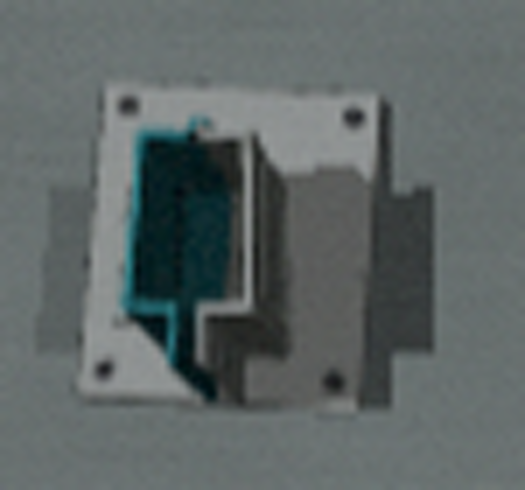

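View pics/mos.png

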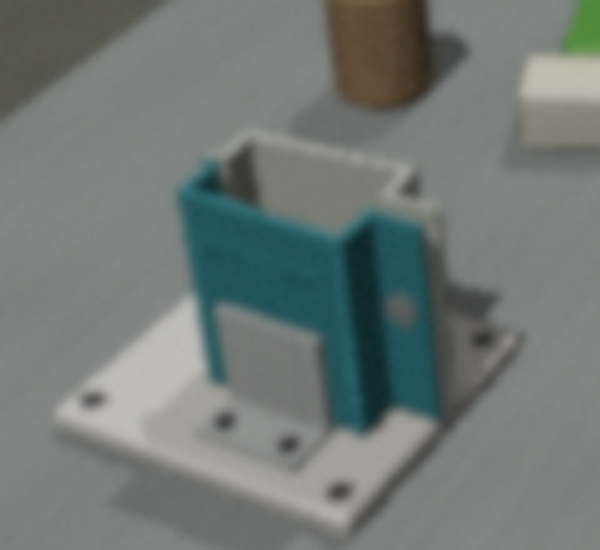

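The crops show the mould's flange pointing towards the robot (the bottom of the top view), with the teal half on image left (+y) and the milky half ajar on the right. The pliers' jaws point up and left. Next I'll measure poses from the clouds.

Run:
```python
from h import *
import pickle
c,s=pickle.load(open("c0.pkl","rb"))
np.set_printoptions(precision=4,suppress=True)
for n,c in(("top",c),("side",s)):
    P=cloud(c); hsv=cv2.cvtColor(c["img"],cv2.COLOR_BGR2HSV); H,S,V=[hsv[...,i].astype(int) for i in range(3)]
    ok=c["depth"]>0
    g=ok&(H>45)&(H<75)&(S>100)
    nl,lab,st,ce=cv2.connectedComponentsWithStats(g.astype(np.uint8))
    i=1+np.argmax(st[1:,4]); m=lab==i
    # fill holes
    r=cv2.minAreaRect(P[m][:,:2].astype(np.float32)*1000); print(n,"board",r,"z",np.median(P[m][:,2]), np.percentile(P[m][:,2],[5,95]))
    hull=cv2.boxPoints(r)
    o=ok&((H<14)|(H>172))&(S>130)&(V>60)
    nl,lab,st,ce=cv2.connectedComponentsWithStats(o.astype(np.uint8))
    for k in range(1,nl):
        if st[k,4]>15:
            q=P[lab==k]; med=np.median(q,0)
            if .2<med[0]<.75 and med[2]<.1:
                rr=cv2.minAreaRect(q[:,:2].astype(np.float32)*1000); print("orange",st[k],med,rr,np.percentile(q[:,2],[10,90]))
    t=ok&(H>84)&(H<100)&(S>120)&(V>40)
    nl,lab,st,ce=cv2.connectedComponentsWithStats(t.astype(np.uint8))
    for k in range(1,nl):
        if st[k,4]>60: print("teal",st[k],np.median(P[lab==k],0),np.percentile(P[lab==k],[2,98],axis=0).ravel())
```

```text
top board ((605.3805541992188, -187.07855224609375), (261.11834716796875, 184.14785766601562), 15.64398193359375) z 0.010354504404873777 [0.0063 0.0145]
orange [385 186  16  23  72] [ 0.5706 -0.2336  0.0294] ((570.6720581054688, -234.4267578125), (81.90509033203125, 10.422887802124023), 30.606754302978516) [0.026  0.0325]
orange [372 193  14  24  62] [ 0.544  -0.1896  0.0296] ((547.4950561523438, -188.37789916992188), (80.20723724365234, 10.880279541015625), 26.941741943359375) [0.0261 0.0335]
orange [342 265  12  18  50] [ 0.3354 -0.0875  0.014 ] ((335.078857421875, -88.62598419189453), (8.105138778686523, 61.251380920410156), 55.90934371948242) [0.0081 0.0169]
orange [353 271  11  19  43] [ 0.3199 -0.1237  0.0135] ((314.7598571777344, -120.98833465576172), (7.901146411895752, 61.933658599853516), 61.8755989074707) [0.0078 0.0174]
teal [233 148  15  34 165] [0.6733 0.2434 0.0211] [0.6183 0.2307 0.0138 0.7061 0.2548 0.1169]
teal [470 222  21  21 355] [ 0.4605 -0.5118  0.0144] [ 0.4311 -0.5329  0.0007  0.4897 -0.4767  0.0344]
teal [285 268  12  26 108] [0.3217 0.0888 0.0151] [0.2875 0
[... 746 characters left out ...]
 -0.0001  0.0436] ((463.6388854980469, -0.8531036376953125), (17.594745635986328, 9.367213249206543), 19.080286026000977) [0.0376 0.0479]
orange [407 217  19  15  88] [ 0.3342 -0.0789  0.0102] ((335.0858459472656, -80.62850189208984), (7.085779666900635, 60.590538024902344), 55.36355209350586) [0.0043 0.0136]
teal [394 146  18  13 166] [ 0.458  -0.5107  0.0206] [ 0.4333 -0.5325  0.0064  0.4854 -0.4661  0.0318]
teal [ 207  224   50   52 1253] [0.6377 0.2563 0.0811] [0.6096 0.2386 0.0209 0.7059 0.261  0.1127]
teal [396 236  35  36 550] [0.3062 0.0984 0.0575] [0.2823 0.0924 0.0156 0.3488 0.1078 0.0779]
teal [280 321  45  41 886] [0.4278 0.392  0.058 ] [0.4062 0.3736 0.0157 0.4714 0.3979 0.0801]
```

Run:
```python
from h import *
import pickle
ct,cs=pickle.load(open("c0.pkl","rb"))
np.set_printoptions(precision=4,suppress=True)
print("cam centres",-ct["R"].T@ct["t"],-cs["R"].T@cs["t"])
def plane(c,m,z):
    v,u=np.nonzero(m); return np.array([w(c,a,b,z)[:2] for a,b in zip(u,v)])*1000
for n,c in(("top",ct),("side",cs)):
    hsv=cv2.cvtColor(c["img"],cv2.COLOR_BGR2HSV); H,S,V=[hsv[...,i].astype(int) for i in range(3)]
    g=(H>45)&(H<75)&(S>100)
    nl,lab,st,ce=cv2.connectedComponentsWithStats(g.astype(np.uint8))
    i=1+np.argmax(st[1:,4]); m=lab==i
    print(n,"board",cv2.minAreaRect(plane(c,m,.01).astype(np.float32)))
    o=((H<14)|(H>172))&(S>130)&(V>60)
    nl,lab,st,ce=cv2.connectedComponentsWithStats(o.astype(np.uint8))
    for k in range(1,nl):
        q=plane(c,lab==k,.03).astype(np.float32)
        if st[k,4]>15 and abs(q.mean(0)-[560,-200]).max()<80: print("orange",cv2.minAreaRect(q),q.mean(0))
```

```text
cam centres [0.3881 0.0103 1.2312] [0.2609 0.7618 0.5607]
top board ((603.2471923828125, -185.3536834716797), (258.12774658203125, 179.68035888671875), 15.804492950439453)
orange ((570.7048950195312, -234.4280548095703), (81.99638366699219, 11.189428329467773), 30.42498207092285) [ 570.4358 -234.1056]
orange ((547.4307861328125, -188.45755004882812), (80.12484741210938, 10.006969451904297), 24.929676055908203) [ 545.1223 -189.1531]
side board ((600.5267944335938, -172.0924835205078), (253.89056396484375, 181.2411346435547), 15.645272254943848)
orange ((564.4845581054688, -212.57440185546875), (78.42057800292969, 27.006309509277344), 34.24751663208008) [ 564.9952 -212.5999]
orange ((545.4374389648438, -167.15518188476562), (80.95792388916016, 23.76248550415039), 23.113920211791992) [ 543.8266 -165.2896]
```

Run:
```python
from h import *
import pickle
c,s=pickle.load(open("c0.pkl","rb"))
np.set_printoptions(precision=4,suppress=True)
cv2.imwrite("pics/plg.png",cv2.resize(c["img"][155:225,350:410],None,fx=9,fy=8,interpolation=cv2.INTER_CUBIC)[:600])
cv2.imwrite("pics/pls.png",cv2.resize(s["img"][165:212,280:385],None,fx=7,fy=7,interpolation=cv2.INTER_CUBIC))
```

```text
(no output)
```

View pics/plg.png

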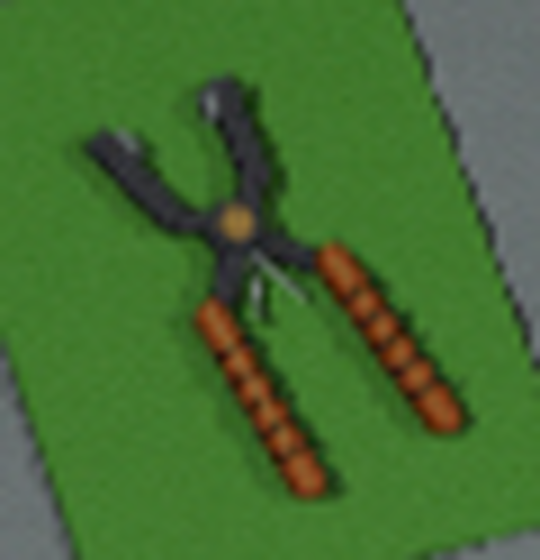

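View pics/pls.png

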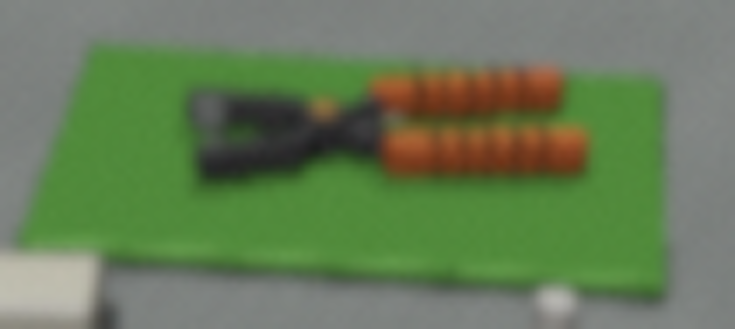

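The crops show the pliers lying flat, with the brass pivot at about (376,182) in the full top image. The jaw tips are at about (361,172) and (375,165), and the handles run to about (385,215) and (400,207).

Run:
```python
from h import *
import pickle
c,s=pickle.load(open("c0.pkl","rb"))
np.set_printoptions(precision=4,suppress=True)
f=lambda x,y,sx,sy,u0,v0:((x+.5)/sx-.5+u0,(y+.5)/sy-.5+v0)
g=np.array([559,-211.4])/1000
for nm,x,y,z in(("pivot",237,222,.03),("jawL",97,143,.027),("jawR",222,85,.027),("hRback",445,420,.03),("hRfront",330,255,.03),("hLback",308,482,.03),("hLfront",213,315,.03)):
    u=f(x,y,9,8,350,155); p=w(c,*u,z)[:2]; d=p-g; print(nm,u,p,np.linalg.norm(d),np.degrees(np.arctan2(d[1],d[0])))
# mould: points from 7x crop (215,130)
for nm,x,y,z in(("baseTL",105,85,.012),("baseTR",380,97,.012),("baseBR",355,410,.012),("baseBL",80,400,.012),
   ("teal top TL",142,133,.112),("teal top BL",128,308,.112),("teal flange corner",172,308,.112),("milky TR",250,138,.112),("milky BR",248,308,.112),("milky fl",203,312,.112),("s1",128,105,.012),("s2",353,117,.012),("s3",103,370,.012),("s4",334,382,.012)):
    u=f(x,y,7,7,215,130); print(nm,np.round(u,1),w(c,*u,z)[:2])
```

```text
pivot (375.8888888888889, 182.3125) [ 0.6184 -0.1824] 0.06613692995380571 26.005437038754067
jawL (360.3333333333333, 172.4375) [ 0.6514 -0.134 ] 0.12053900042357371 39.92860228719232
jawR (374.22222222222223, 165.1875) [ 0.675  -0.1792] 0.12036286234789217 15.521769716340135
hRback (399.0, 207.0625) [ 0.5388 -0.2529] 0.04613833964941243 -116.02462064922241
hRfront (386.22222222222223, 186.4375) [ 0.6049 -0.2148] 0.04606716470161932 -4.269797248309916
hLback (383.77777777777777, 214.8125) [ 0.5145 -0.2041] 0.04506486396547459 170.66925260257287
hLfront (373.22222222222223, 193.9375) [ 0.5811 -0.1728] 0.04441653955496517 60.22478826375786
baseTL [229.6 141.7] [0.7598 0.2902]
baseTR [268.9 143.4] [0.7534 0.1616]
baseBR [265.3 188.1] [0.6047 0.1711]
baseBL [226.  186.7] [0.6101 0.2974]
teal top TL [234.9 148.6] [0.7079 0.2508]
teal top BL [232.9 173.6] [0.6314 0.2547]
teal flange corner [239.1 173.6] [0.6313 0.2361]
milky TR [250.3 149.3] [0.7055 0.2046]
milky BR [250.  173.6] [0.6311 0.2039]
milky fl [243.6 174.1] [0.6295 0.2229]
s1 [232.9 144.6] [0.7501 0.2792]
s2 [265.  146.3] [0.7437 0.1741]
s3 [229.3 182.4] [0.6241 0.2873]
s4 [262.3 184.1] [0.6179 0.1809]
```

Run:
```python
from h import *
import pickle
c,s=pickle.load(open("c0.pkl","rb"))
np.set_printoptions(precision=4,suppress=True)
u=(402.5/5-.5+170,308.5/5-.5+190); print(u,w(s,*u),w(s,*u,.07))
# predicted locations of stud in side image given pose
yaw=np.radians(-3.1); R=np.array([[np.cos(yaw),-np.sin(yaw)],[np.sin(yaw),np.cos(yaw)]])
for o in([.670,.2298],[.672,.2300]):
    M=lambda x,y,z:np.r_[np.array(o)+R@np.array([x,y])/1000,z/1000]
    for p in((-50,5,70),(-60,3,112),(-60,3,12),(-40,24,112),(40,24,112),(-40,24,12),(-40,3,112)):
        print(p,M(*p),"side",((px(s,M(*p))-[170,190])+.5)*5,"top",((px(c,M(*p))-[215,130])+.5)*7)
# same for board corners, bottle
b=np.radians(15.7)
for X,Y in((130,90),(130,-90),(-130,90),(-130,-90)):
    p=[.6032+(X*np.cos(b)-Y*np.sin(b))/1e3,-.1853+(X*np.sin(b)+Y*np.cos(b))/1e3,.01]; print("board",p,px(c,p),px(s,p), (px(s,p)-[280,165]+.5)*7)
```

```text
(250.0, 251.2) [0.6191 0.2415 0.0707] [0.6196 0.2408 0.07  ]
(-50, 5, 70) [0.6203 0.2375 0.07  ] side [405.2475 303.3275] top [187.4709 353.2555]
(-60, 3, 112) [0.6103 0.236  0.112 ] side [420.6928 222.7517] top [171.3608 357.272 ]
(-60, 3, 12) [0.6103 0.236  0.012 ] side [439.5117 416.5048] top [214.2314 399.4573]
(-40, 24, 112) [0.6314 0.2559 0.112 ] side [346.8017 238.2184] top [125.6472 308.6363]
(40, 24, 112) [0.7112 0.2516 0.112 ] side [181.3777 186.734 ] top [140.9237 126.0629]
(-40, 24, 12) [0.6314 0.2559 0.012 ] side [370.5945 433.2821] top [172.0498 354.588 ]
(-40, 3, 112) [0.6302 0.235  0.112 ] side [378.0568 209.8309] top [175.098  311.0026]
(-50, 5, 70) [0.6223 0.2377 0.07  ] side [400.6887 302.4284] top [187.1249 348.7844]
(-60, 3, 112) [0.6123 0.2362 0.112 ] side [415.9836 221.8723] top [171.0061 352.6309]
(-60, 3, 12) [0.6123 0.2362 0.012 ] side [435.0911 415.5742] top [213.8944 395.1761]
(-40, 24, 112) [0.6334 0.2561 0.112 ] side [342.0768 237.3186] top [125.3057 304.021 ]
(40, 24, 112) [0.7132 0.2518 0.112 ] side [176.9169 185.8961] top [140.5819 121.5453]
(-40, 24, 12) [0.6334 0.2561 0.012 ] side [366.1599 432.3311] top [171.7241 350.3288]
(-40, 3, 112) [0.6322 0.2352 0.112 ] side [373.4152 208.967 ] top [174.7432 306.3864]
board [np.float64(0.7039958868976145), np.float64(-0.06347968484475462), 0.01] [337.7503 157.904 ] [282.223  197.9453] [ 19.0609 234.1173]
board [np.float64(0.7527039671732699), np.float64(-0.2367641992015208), 0.01] [390.2699 143.2181] [293.1915 169.534 ] [95.8403 35.238 ]
board [np.float64(0.45369603282673), np.float64(-0.13383580079847918), 0.01] [361.1194 234.7522] [375.6432 204.0731] [673.0025 277.0114]
board [np.float64(0.5024041131023854), np.float64(-0.30712031515524535), 0.01] [415.112  219.0796] [374.9586 174.4242] [668.2103  69.4692]
```

```bash
python3 -m crank '[[[0,0,0,-10,0],[0,0,0,0,0]]]'; python3 -c "
from workcell import bot
print(bot.get_obs())"
```

```text
clock: 0.45
eef_pos: [0.1374, -0.4799, 0.2016]
tool_rot: [0.974, 0.226, -0.0, -0.001]
ft_force: [0.3, -0.3, 0.5]
grip_width: 0.0857
{'clock': 0.45, 'joint_pos': array([-1.29201476e+00,  2.41659209e-01,  3.47298290e-03,  1.33516208e+00,
        2.03774363e-06,  1.39316353e+00]), 'joint_vel': array([ 0.00033566,  0.00230858, -0.00109316,  0.00085418, -0.00064301,
        0.00542954]), 'tau': array([ 2.84164482e-03, -3.72514343e+01,  2.52447438e+01,  2.02527718e-02,
        4.83715587e-05, -3.06666568e-01]), 'eef_pos': array([ 0.13736843, -0.47991139,  0.20159427]), 'tool_rot': array([ 9.74072760e-01,  2.26231366e-01, -6.34872769e-05, -1.27440876e-03]), 'ft_force': array([ 0.26686198, -0.27083932,  0.54020396]), 'ft_torque': array([ 0.03066913, -0.05054832,  0.02034101]), 'grip_width': 0.08566485653073755}
```

```bash
python3 -m crank '[[[56,-6,0,0,0],[56,-6,0,0,0],[56,-6,0,0,0],[56,-6,0,0,0],[56,-6,0,0,0],[56,-6,0,0,0],[56,-6,0,0,0],[56,-6,0,0,0],[56,-6,0,0,0],[0,0,0,-10.7,0],[0,0,0,-10.7,0],[0,0,0,-10.7,0]]]'; python3 -m crank '[[[0,0,0,-10.7,0],[0,0,0,-10.7,0],[0,0,0,-10.7,0],[0,0,0,-10.7,0],[0,0,0,-10.7,0],[0,0,0,-10.7,0],[0,0,0,-10.7,0],[0,0,0,-10.7,0],[0,0,0,-10.7,0],[0,0,0,-10.7,0],[0,0,0,-10.7,0],[0,0,0,-10.7,0]]]'
cat > st.py <<'E'
from h import *
import sys
o=bot.get_obs(); q=o["tool_rot"]; a=np.degrees(2*np.arctan2(q[1],q[0]))
a=(a+180)%360-180
p=o["eef_pos"]*1000
print("t",round(o["clock"],2),"p",np.round(p,1),"alpha",round(a,2),"w",round(o["grip_width"]*1000,2),"F",np.round(o["ft_force"],1),"T",np.round(o["ft_torque"],2),"tilt",np.round(q[2:],4),"q6",round(np.degrees(o["joint_pos"][5]),1))
# target x y z alpha -> tool-shift
if len(sys.argv)>4:
    X=np.array([float(v) for v in sys.argv[1:4]]); d=X-p; r=np.radians(a)
    print("shift",np.round([d[0]*np.cos(r)+d[1]*np.sin(r), d[0]*np.sin(r)-d[1]*np.cos(r), -d[2]],1),"turn",round(-((float(sys.argv[4])-a+180)%360-180),2))
E
python3 st.py 566 -208 150 -152.3
```

```text
clock: 1.95
eef_pos: [0.5845, -0.2077, 0.1982]
tool_rot: [0.882, 0.472, -0.001, -0.001]
ft_force: [0.3, -0.8, 0.4]
grip_width: 0.0851
clock: 3.45
eef_pos: [0.5833, -0.2068, 0.1941]
tool_rot: [-0.045, 0.999, 0.002, -0.005]
ft_force: [-1.2, -0.4, -0.2]
grip_width: 0.0854
t 3.45 p [ 583.3 -206.8  194.1] alpha -174.84 w 85.45 F [-1.2 -0.4 -0.2] T [-0.    0.05  0.01] tilt [ 0.0019 -0.0045] q6 -24.7
shift [17.4  0.4 44.1] turn -22.54
```

```bash
python3 -m crank '[[[0,0,0,-10.7,0],[0,0,0,-10.7,0],[0,0,0,-1,0],[0,0,0,0,0]]]' >/dev/null; python3 st.py 566 -208 100 -152.3
python3 - <<'E'
from h import *
c=bot.camera("top"); crop(c,330,135,430,240,5,"pics/a1.png"); s=bot.camera("side"); crop(s,270,100,400,220,5,"pics/a1s.png")
E
```

```text
t 3.95 p [ 582.9 -206.7  193. ] alpha -152.74 w 85.17 F [0.1 0.9 0.1] T [-0.01 -0.04 -0.01] tilt [ 0.0033 -0.0049] q6 -46.8
shift [15.7  6.6 93. ] turn -0.44
```

View pics/a1.png

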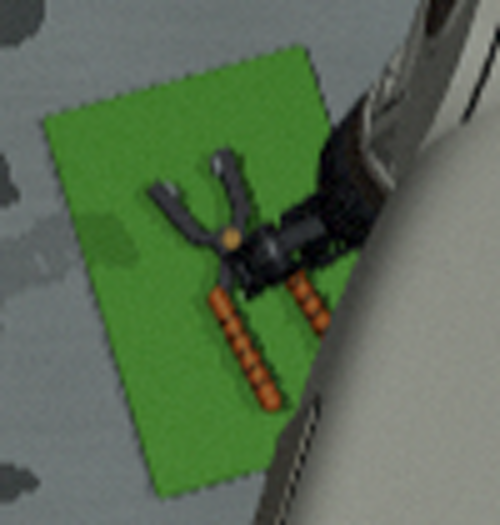

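View pics/a1s.png

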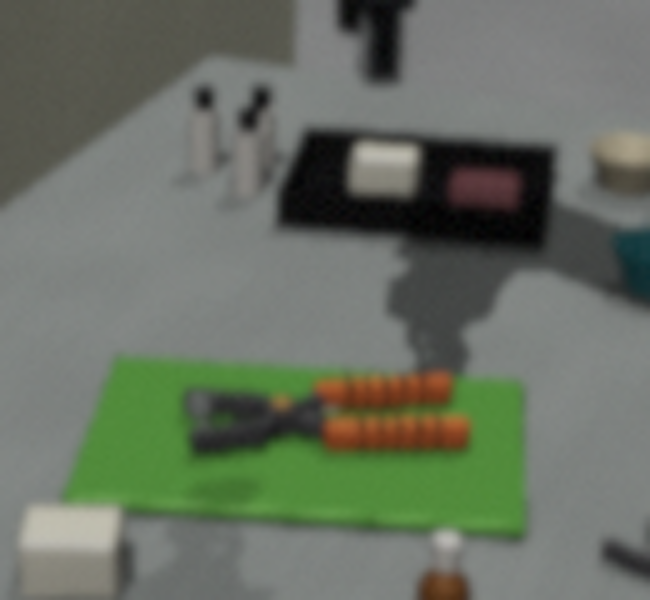

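```bash
python3 -m crank '[[[8,3,45,0,0],[8,3,45,0,0],[0,0,30,0,0],[0,0,0,0,0]]]' >/dev/null; python3 st.py 566 -208 30 -152.3
python3 - <<'E'
from h import *
c=bot.camera("top"); crop(c,330,135,430,240,5,"pics/a2.png"); s=bot.camera("side"); crop(s,270,100,400,220,5,"pics/a2s.png")
E
```

```text
t 4.55 p [ 565.6 -208.7   71.6] alpha -153.07 w 84.82 F [-0.6 -0.1  0.6] T [ 0.    0.04 -0.09] tilt [ 0.0021 -0.0032] q6 -47.2
shift [-0.6  0.5 41.6] turn -0.77
```

View pics/a2s.png

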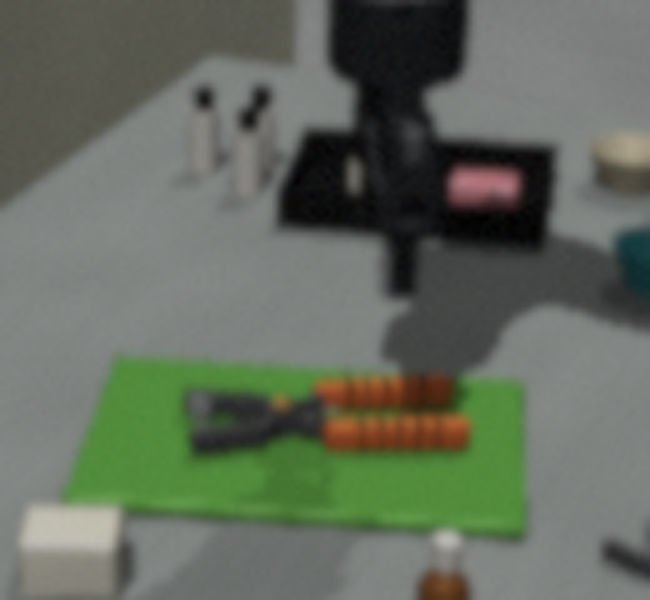

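View pics/a2.png

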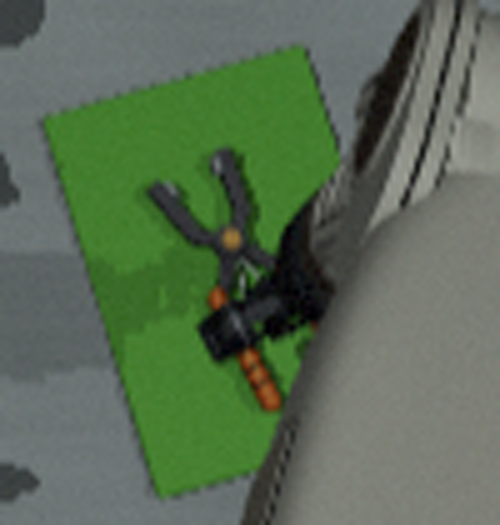

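Run:
```python
from h import *
s=bot.camera("side")
for k in (42,57):
  for z in (.07,.085):
    print(k,z,(px(s,[.5656-k*.454e-3,-.2087+k*.891e-3,z])-[270,100]+.5)*5)
P=cloud(s)
for v in range(150,163): print(v,np.round(P[v,346:356,2]*1000).astype(int))
```

```text
42 0.07 [396.97099666 366.49920408]
42 0.085 [398.25837706 342.50254357]
57 0.07 [401.00174461 378.66968054]
57 0.085 [402.3337169  354.47353987]
150 [142 143 145 146 144 146 145 141   0   1]
151 [139 141 142 141 143 142 561 139  -1  -1]
152 [135 138 140 140 138 139 138 137   0  -1]
153 [134 135 136 136 137 136 137 133  -2  -1]
154 [131 133 133 133 133 133 133 131  -2  -2]
155 [128 130 130 131 129 131 130 127  -1   0]
156 [125 127 128 127 127 127 127 124  -1  -1]
157 [122 124 125 123 123 123 121 122  -1  -2]
158 [119 119 119 119 119 119 118  -2   0   0]
159 [-1 -1 -1  1  0  1  0 -1 -1  1]
160 [-1  0  0  1 -1  0  0 -3  0 -2]
161 [ 0 -1 -2 -1 -2 -2  0 -2 -1 -2]
162 [ 1  0 -3  2 -1 -1  0 -1  1  1]
```

```bash
python3 st.py 566 -208 30 -152.3
python3 - <<'E'
from h import *
np.set_printoptions(suppress=True)
s=bot.camera("side");P=cloud(s)
for v in (140,150,157): print(v,np.round(P[v,340:358]*1000).astype(int).tolist())
c=bot.camera("top");Q=cloud(c)
m=(Q[...,2]>.04)&(abs(Q[...,0]-.56)<.06)&(abs(Q[...,1]+.2)<.08); v,u=np.nonzero(m)
for a in range(v.min(),v.max(),4): print(a,np.round(Q[a,368:400:3]*1000).astype(int).tolist())
E
python3 st.py
```

```text
t 4.7 p [ 569.1 -209.9   75.8] alpha -153.02 w 85.78 F [0.2 0.3 0.2] T [-0.01 -0.01  0.08] tilt [-0.0003  0.0004] q6 -47.2
shift [ 1.9  3.2 45.8] turn -0.72
140 [[688, -501, 23], [597, -241, 134], [595, -243, 134], [592, -245, 134], [590, -247, 133], [560, -163, 169], [556, -160, 171], [547, -141, 180], [545, -142, 180], [655, -507, 26], [653, -510, 26], [649, -510, 26], [544, -176, 167], [539, -167, 171], [532, -153, 178], [528, -150, 179], [631, -513, 28], [628, -517, 27]]
150 [[674, -462, 1], [672, -468, 0], [669, -471, -1], [666, -474, -2], [661, -470, 1], [559, -164, 140], [554, -159, 143], [551, -156, 145], [547, -155, 146], [546, -159, 144], [543, -158, 145], [540, -158, 146], [538, -160, 145], [538, -171, 141], [628, -486, 0], [626, -490, -1], [621, -488, 0], [619, -493, -1]]
157 [[655, -411, -1], [650, -407, 1], [647, -409, 1], [646, -415, -1], [641, -412, 1], [556, -159, 122], [555, -165, 120], [549, -155, 125], [549, -163, 122], [545, -159, 124], [544, -167, 121], [542, -168, 121], [539, -166, 122], [614, -430, -2], [611, -433, -2], [608, -434, -2], [604, -432, -1], [600, 
[... 3069 characters left out ...]
 [577, -168, 13], [545, -146, 217], [544, -153, 224], [545, -162, 218], [545, -170, 221], [545, -178, 221], [542, -183, 235], [539, -186, 257], [536, -191, 273], [488, -130, 584]]
200 [[565, -159, 10], [541, -145, 171], [538, -149, 197], [534, -153, 220], [534, -161, 223], [540, -177, 179], [539, -183, 189], [538, -191, 191], [563, -234, 19], [483, -127, 576], [480, -128, 593]]
204 [[552, -158, 9], [551, -168, 12], [530, -152, 174], [525, -155, 205], [549, -194, 26], [551, -206, 12], [551, -216, 10], [551, -225, 11], [479, -126, 554], [473, -123, 592], [472, -127, 600]]
t 4.8 p [ 569.6 -210.1   76.3] alpha -153.0 w 85.1 F [-0.4 -0.2  0.3] T [-0.01  0.02  0.03] tilt [-0.0006  0.001 ] q6 -47.2
```

Run:
```python
from h import *
import pickle
c,s=pickle.load(open("c0.pkl","rb"))
print("start TCP side",px(s,[.137,-.48,.202]),"top",px(c,[.137,-.48,.202]))
crop(s,490,20,590,130,5,"pics/g0s.png"); crop(c,490,320,640,400,5,"pics/g0t.png")
P=cloud(s)
for v in range(85,112,2): print(v,np.round(P[v,510:545:3]*1000).astype(int).tolist())
```

```text
start TCP side [515.42136593 114.27512816] top [508.56174398 354.48994358]
85 [[124, -1144, 136], [161, -518, 276], [153, -525, 276], [145, -525, 276], [77, -1143, 141], [137, -442, 296], [133, -414, 303], [127, -406, 306], [116, -436, 300], [112, -411, 306], [153, -52, 385], [149, -40, 388]]
87 [[122, -1144, 127], [160, -519, 270], [151, -521, 271], [143, -526, 270], [74, -1150, 131], [136, -437, 292], [132, -409, 299], [125, -410, 300], [117, -419, 299], [110, -414, 301], [152, -49, 382], [149, -35, 386]]
89 [[119, -1153, 117], [158, -517, 265], [150, -521, 265], [142, -525, 265], [72, -1148, 123], [136, -427, 289], [131, -405, 295], [124, -405, 296], [116, -409, 296], [109, -410, 296], [151, -46, 379], [149, -32, 383]]
91 [[117, -1153, 108], [157, -517, 259], [149, -519, 260], [140, -526, 259], [71, -1140, 116], [134, -430, 283], [129, -409, 289], [122, -409, 290], [115, -411, 290], [108, -411, 291], [151, -42, 376], [148, -28, 380]]
93 [[116, -1146, 101], [155, -520, 253], [147, -521, 253], [80, -1145, 105], [68, -1148, 106], [133, -427, 279], [125, -432, 278], [119, -424, 281], 
[... 1269 characters left out ...]
144, 60], [7, -1149, 60], [149, -39, 351], [147, -24, 356], [144, -11, 360]]
107 [[100, -1150, 38], [89, -1146, 41], [76, -1151, 41], [64, -1148, 43], [51, -1154, 44], [40, -1146, 47], [28, -1152, 47], [15, -1155, 48], [5, -1144, 52], [149, -36, 348], [146, -23, 353], [143, -11, 356]]
109 [[98, -1148, 30], [85, -1156, 29], [74, -1144, 34], [62, -1142, 36], [50, -1144, 37], [38, -1150, 37], [26, -1151, 39], [13, -1155, 39], [2, -1149, 42], [148, -34, 345], [146, -18, 350], [142, -9, 353]]
111 [[96, -1153, 19], [83, -1154, 21], [71, -1151, 23], [59, -1154, 24], [47, -1150, 27], [36, -1146, 30], [24, -1144, 32], [10, -1160, 29], [151, -43, 339], [147, -32, 342], [145, -17, 347], [142, -6, 351]]
```

View pics/g0s.png

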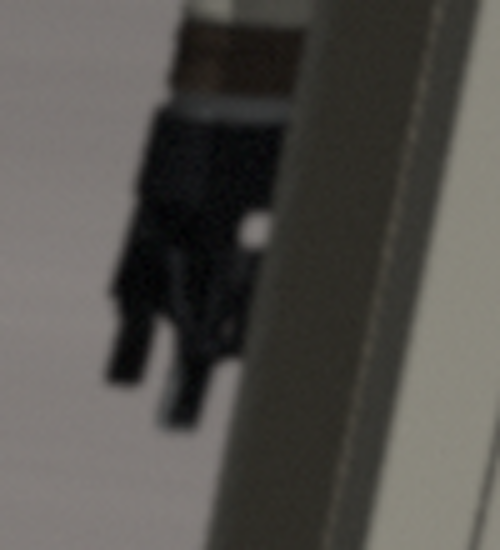

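View pics/g0t.png

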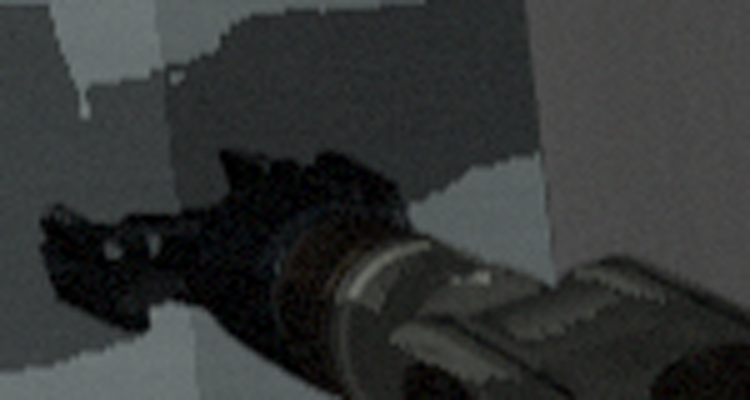

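The side-camera cloud puts the open fingertips about 43 mm above the reported TCP, but the spec says the TCP is at the very end of the fingers, with 13 mm of swing-back when open. I'll check this in the air by partly closing the gripper before relying on either.

```bash
python3 -m crank '[[[0,0,0,0,75],[0,0,0,0,75],[0,0,0,0,75],[0,0,0,0,75],[0,0,0,0,75]]]' ; python3 st.py
cat > tip.py <<'E'
from h import *
o=bot.get_obs(); p=o["eef_pos"]; s=bot.camera("side"); P=cloud(s)
m=(np.linalg.norm(P[...,:2]-p[:2],axis=-1)<.075)&(P[...,2]>.045)&(P[...,2]<.2)
q=o["tool_rot"]; r=2*np.arctan2(q[1],q[0]); yv=np.array([np.sin(r),-np.cos(r)]); xv=np.array([np.cos(r),np.sin(r)])
d=P[m][:,:2]-p[:2]; lx=d@xv*1000; ly=d@yv*1000; z=(P[m][:,2]-p[2])*1000
for lo in range(-80,80,10):
    k=(ly>=lo)&(ly<lo+10)
    if k.sum()>3: print("ly",lo,"n",k.sum(),"zmin-TCP",np.round(np.sort(z[k])[:4],1),"lx",np.round(np.median(lx[k]),1))
E
python3 tip.py
```

```text
clock: 5.42
eef_pos: [0.5716, -0.2107, 0.0794]
tool_rot: [-0.233, 0.972, -0.002, 0.003]
ft_force: [0.1, -0.7, 0.7]
grip_width: 0.0601
t 5.42 p [ 571.6 -210.7   79.4] alpha -153.01 w 60.13 F [ 0.1 -0.7  0.7] T [0.01 0.05 0.05] tilt [-0.0021  0.0032] q6 -47.2
ly -40 n 12 zmin-TCP [33.4 42.7 51.9 61.1] lx -10.0
ly -30 n 39 zmin-TCP [35.6 36.9 37.2 37.4] lx -7.7
ly -20 n 8 zmin-TCP [102.1 103.1 105.  105.7] lx -16.6
ly 20 n 17 zmin-TCP [ 96.8 100.  102.9 106.7] lx -14.8
ly 30 n 65 zmin-TCP [34.7 34.8 35.1 35.3] lx -10.1
ly 40 n 67 zmin-TCP [40.2 40.5 40.6 41.1] lx -0.6
ly 50 n 13 zmin-TCP [80.  82.6 83.  84.1] lx -11.8
ly 60 n 112 zmin-TCP [80.8 81.  81.  81.1] lx -1.1
```

```bash
cat >> tip.py <<'E'
k=(z<60)
for s_ in(-1,1):
    kk=k&(np.sign(ly)==s_); print("side",s_,"lx range",np.round(np.percentile(lx[kk],[3,50,97]),1),"ly",np.round(np.percentile(ly[kk],[3,50,97]),1))
crop(s,300,100,400,190,6,"pics/tip.png")
c=bot.camera("top"); crop(c,340,150,420,230,6,"pics/tipt.png")
E
python3 tip.py | tail -2
```

```text
side -1 lx range [-10.6  -7.1  -0.6] ly [-31.9 -29.3 -25.4]
side 1 lx range [-11.   -1.3   8.9] ly [35.3 41.1 47.6]
```

View pics/tip.png

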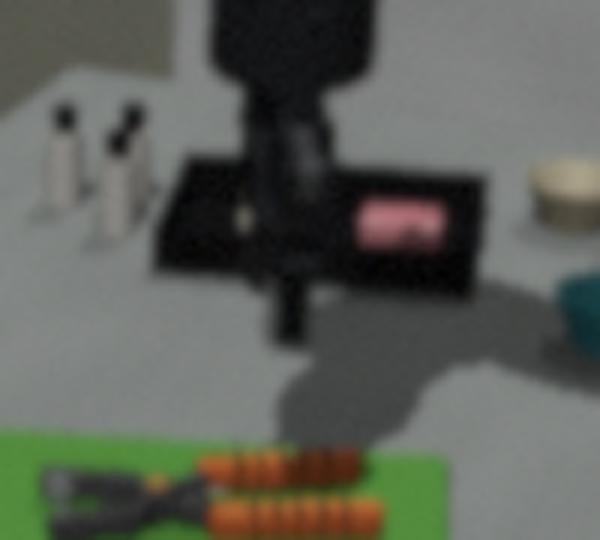

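View pics/tipt.png

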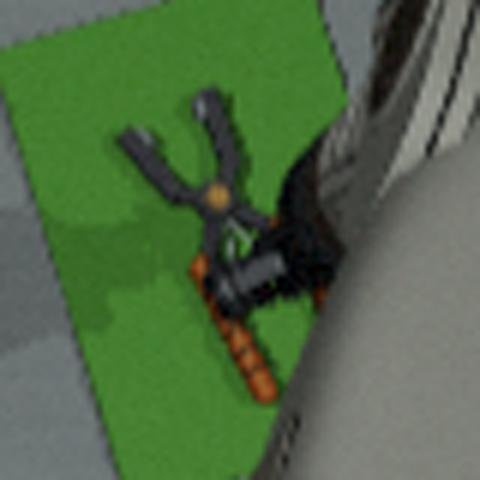

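```bash
python3 st.py 566 -208 20 -152.3;  python3 -m crank '[[[4,5,0,-0.7,0],[0,0,30,0,0],[0,0,20,0,0],[0,0,10,0,0],[0,0,0,0,0]]]' ; python3 st.py 566 -208 -20 -152.3; sed -i 's/>.045/>.034/' tip.py;python3 tip.py
```

```text
t 5.58 p [ 571.5 -210.7   79.3] alpha -153.01 w 60.45 F [ 0.7  0.1 -0.2] T [ 0.04 -0.04 -0.01] tilt [-0.0021  0.0031] q6 -47.2
shift [ 3.7  4.9 59.3] turn -0.71
clock: 6.2
eef_pos: [0.5651, -0.2077, 0.0184]
tool_rot: [-0.24, 0.971, -0.002, 0.003]
ft_force: [0.8, 0.9, -0.1]
grip_width: 0.0855
t 6.2 p [ 565.1 -207.7   18.4] alpha -152.19 w 85.55 F [ 0.8  0.9 -0.1] T [0.02 0.03 0.02] tilt [-0.0022  0.0033] q6 -48.0
shift [-0.7 -0.7 38.4] turn 0.11
ly -70 n 6 zmin-TCP [102.8 103.6 107.5 109.3] lx -12.4
ly -50 n 43 zmin-TCP [42.9 43.4 43.5 46. ] lx -8.2
ly -40 n 14 zmin-TCP [44.1 44.3 50.6 50.9] lx -9.5
ly -30 n 6 zmin-TCP [100.6 101.1 104.5 104.8] lx -15.5
ly -20 n 4 zmin-TCP [115.3 120.5 132.9 135.5] lx -17.5
ly -10 n 16 zmin-TCP [124.7 128.2 128.3 129.1] lx -14.9
ly 0 n 5 zmin-TCP [167.3 170.  173.2 177.6] lx -36.6
ly 10 n 41 zmin-TCP [119.6 123.6 126.2 131.1] lx -19.6
ly 20 n 83 zmin-TCP [104.5 105.5 107.1 109.2] lx -15.1
ly 30 n 195 zmin-TCP [ 95.2  99.6 100.1 102.7] lx -7.0
ly 40 n 77 zmin-TCP [41.4 42.  42.3 42.5] lx -2.3
ly 50 n 72 zmin-TCP [43.  44.4 48.3 49.3] lx -3.4
ly 60 n 78 zmin-TCP [51.6 61.8 76.3 79.1] lx -1.0
ly 70 n 93 zmin-TCP [87.  87.3 87.8 87.8] lx -0.7
side -1 lx range [-11.   -5.    1.3] ly [-44.  -40.7 -38.7]
side 1 lx range [-10.4  -1.9   9.3] ly [47.8 52.7 59. ]
```

View pics/tip.png

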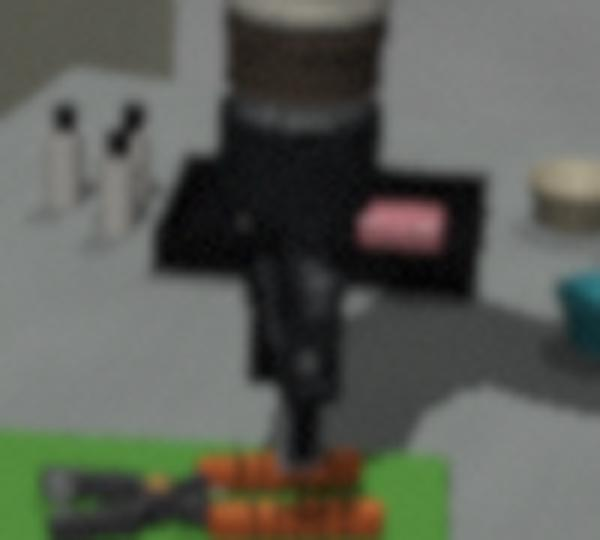

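```bash
python3 -m crank '[[[0,0,20,0,0],[0,0,5,0,0],[0,0,0,0,0]]]' ; python3 st.py 566 -208 -22 -152.3; sed -i 's/>.034/>.015/' tip.py;python3 tip.py
```

```text
clock: 6.68
eef_pos: [0.5692, -0.2092, -0.0023]
tool_rot: [-0.24, 0.971, -0.005, 0.007]
ft_force: [0.8, -0.2, 0.0]
grip_width: 0.0855
t 6.67 p [ 569.2 -209.2   -2.3] alpha -152.18 w 85.47 F [ 0.8 -0.2  0. ] T [-0.02  0.01 -0.03] tilt [-0.0047  0.007 ] q6 -48.0
shift [ 2.3  2.5 19.7] turn 0.12
ly -50 n 32 zmin-TCP [41.2 42.1 42.8 44.3] lx -6.8
ly -40 n 15 zmin-TCP [43.2 53.1 54.1 54.3] lx -9.5
ly -30 n 35 zmin-TCP [19.5 23.5 24.4 26.7] lx -8.7
ly -20 n 84 zmin-TCP [17.4 17.4 17.5 17.6] lx -10.2
ly -10 n 43 zmin-TCP [18.9 19.4 20.  20.9] lx -38.0
ly 0 n 36 zmin-TCP [22.1 23.5 25.5 25.8] lx -44.0
ly 10 n 98 zmin-TCP [17.3 19.4 19.4 19.7] lx -34.0
ly 20 n 165 zmin-TCP [19.2 19.7 20.  20.5] lx -19.1
ly 30 n 429 zmin-TCP [17.4 17.5 17.5 17.6] lx -1.7
ly 40 n 124 zmin-TCP [42.6 46.3 48.6 49.6] lx -0.9
ly 50 n 83 zmin-TCP [43.1 43.3 43.9 43.9] lx -1.8
ly 60 n 50 zmin-TCP [61.2 70.8 76.8 89.4] lx -2.0
ly 70 n 108 zmin-TCP [86.  86.4 86.6 87.1] lx 0.8
side -1 lx range [-71.7  -9.5  43.7] ly [-42.6 -17.6  -1.9]
side 1 lx range [-67.3  -8.9  44.5] ly [ 5.3 33.2 56.8]
```

View pics/tip.png

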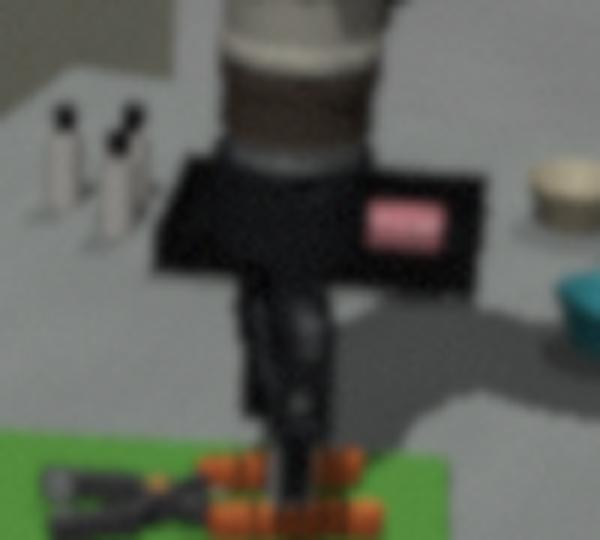

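View pics/tipt.png

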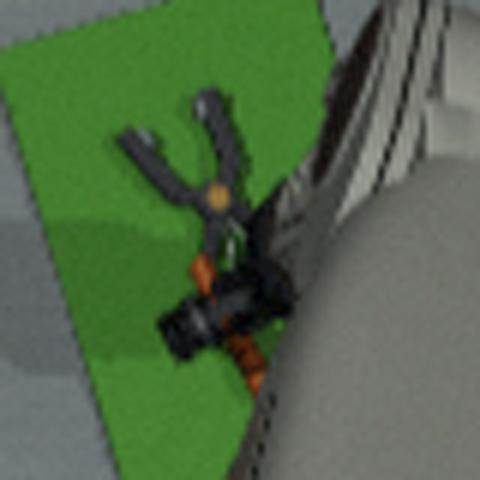

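```bash
python3 -c "
from workcell import bot
import numpy as np
o=bot.get_obs();print(np.round(o['joint_pos'],3),np.round(o['joint_vel'],3),np.round(o['tau'],1),o['tool_rot'])"
```

```text
[-0.352  0.59  -0.024  0.939  0.    -0.838] [-0.    -0.004 -0.002 -0.002 -0.     0.   ] [  0.  -49.2  21.4  -0.1   0.   -0. ] [-0.24033907  0.9706511  -0.00478574  0.00711881]
```

```bash
python3 -m crank '[[[1.5,2.5,10,0,0],[1,0,5,0,0],[1,0,2,0,0]]]' ; python3 st.py 566 -208 -22 -152.3;python3 tip.py|head -30; python3 -m crank '[[[1,0,2,0,0]]]';python3 st.py 566 -208 -22 -152.3
```

```text
clock: 7.15
eef_pos: [0.5658, -0.2089, -0.0191]
tool_rot: [-0.24, 0.971, -0.005, 0.008]
ft_force: [-0.7, -0.2, 0.4]
grip_width: 0.0854
t 7.15 p [ 565.8 -208.9  -19.1] alpha -152.18 w 85.4 F [-0.7 -0.2  0.4] T [-0.01 -0.01  0.03] tilt [-0.0053  0.0079] q6 -48.1
shift [-0.6  0.7  2.9] turn 0.12
ly -70 n 4 zmin-TCP [ 94.   95.5 113.2 115.8] lx -12.4
ly -50 n 34 zmin-TCP [42.5 43.2 43.4 45.7] lx -6.6
ly -40 n 11 zmin-TCP [43.6 47.7 50.3 54.2] lx -9.6
ly -30 n 43 zmin-TCP [37.9 38.1 39.9 40.6] lx -9.0
ly -20 n 78 zmin-TCP [34.2 34.3 35.  35. ] lx -18.4
ly -10 n 38 zmin-TCP [37.8 38.  38.8 38.9] lx -38.1
ly 0 n 44 zmin-TCP [34.8 36.5 41.4 43.9] lx -35.5
ly 10 n 102 zmin-TCP [34.5 35.1 35.1 35.6] lx -33.6
ly 20 n 191 zmin-TCP [34.9 36.5 36.7 37.6] lx -18.7
ly 30 n 448 zmin-TCP [34.1 34.4 34.6 34.8] lx -2.0
ly 40 n 140 zmin-TCP [38.  45.8 47.5 50.7] lx -1.9
ly 50 n 83 zmin-TCP [40.8 41.9 42.  43.5] lx -1.5
ly 60 n 59 zmin-TCP [53.6 53.9 66.4 69.3] lx -1.9
ly 70 n 87 zmin-TCP [90.9 91.8 92.  92.2] lx 1.2
side -1 lx range [-71.1 -12.3  41.9] ly [-42.8 -19.   -2.6]
side 1 lx range [-69.2 -16.2  41.8] ly [ 5.6 31.3 58.2]
clock: 7.38
eef_pos: [0.565, -0.2095, -0.021]
tool_rot: [-0.24, 0.971, -0.005, 0.008]
ft_force: [-0.4, 1.0, 0.6]
grip_width: 0.0855
t 7.38 p [ 565.  -209.5  -21. ] alpha -152.19 w 85.54 F [-0.4  1.   0.6] T [ 0.01  0.   -0.02] tilt [-0.0054  0.008 ] q6 -48.2
shift [-1.6  0.9  1. ] turn 0.11
```

View pics/tip.png

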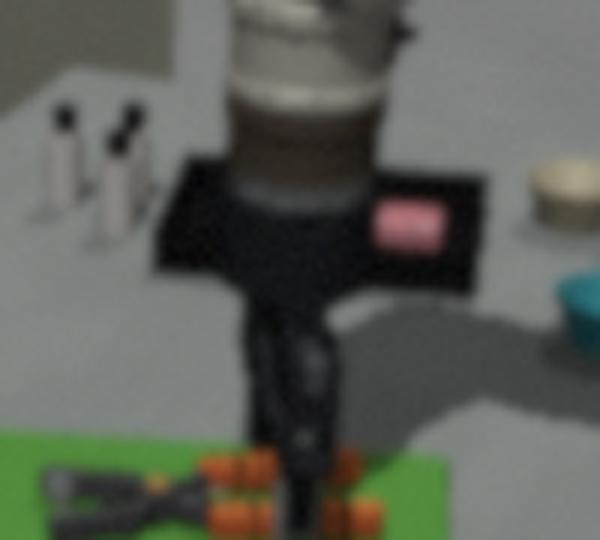

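The reported TCP is 21 mm below the table with no contact, so the fingers do end about 30 mm or more short of the reported TCP, as the camera showed. Now I'll close on the handles.

```bash
python3 -m crank '[[[0,0,0,0,50],[0,0,0,0,65],[0,0,0,0,75],[0,0,0,0,75]]]' ; python3 st.py 566 -208 -22 -152.3;python3 tip.py|tail -2
```

```text
clock: 7.88
eef_pos: [0.5656, -0.2101, -0.0199]
tool_rot: [-0.24, 0.971, -0.006, 0.009]
ft_force: [-0.9, -0.4, 0.1]
grip_width: 0.0605
t 7.88 p [ 565.6 -210.1  -19.9] alpha -152.2 w 60.55 F [-0.9 -0.4  0.1] T [0.02 0.12 0.  ] tilt [-0.006   0.0086] q6 -48.2
shift [-1.3  1.6  2.1] turn 0.1
side -1 lx range [-71.6 -16.4  41.6] ly [-31.5 -17.3  -2.2]
side 1 lx range [-70.7 -14.2  41. ] ly [ 5.7 30.4 46.9]
```

View pics/tip.png

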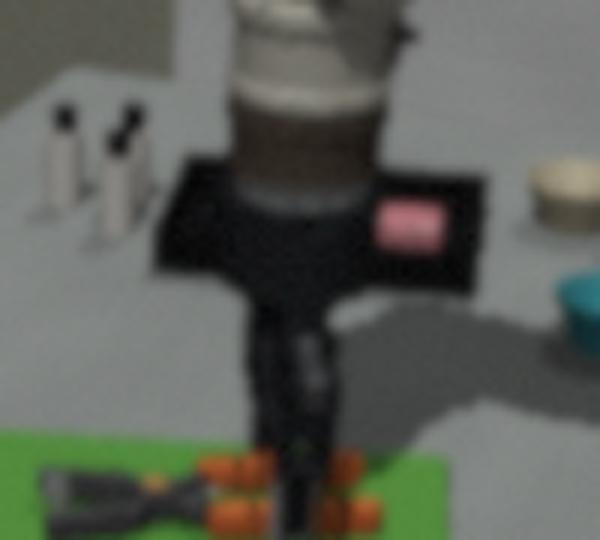

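View pics/tipt.png

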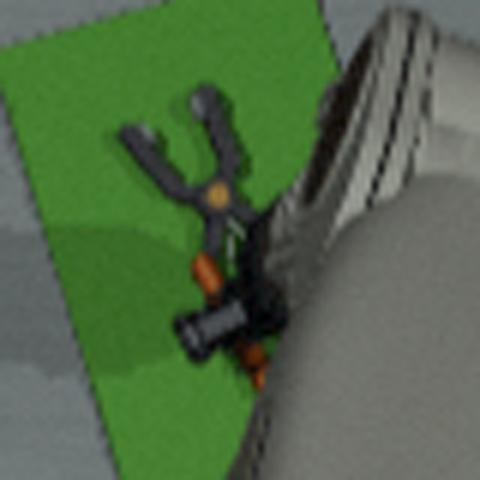

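```bash
python3 -m crank '[[[0,0,1,0,80],[0,0,0,0,80],[0,0,-20,0,80],[0,0,-20,0,80],[0,0,0,0,80]]]' ; python3 st.py ;python3 tip.py|tail -2
```

```text
clock: 8.6
eef_pos: [0.5636, -0.2091, 0.0188]
tool_rot: [-0.24, 0.971, -0.005, 0.007]
ft_force: [-0.1, 0.3, -1.1]
grip_width: 0.0588
t 8.6 p [ 563.6 -209.1   18.8] alpha -152.19 w 58.84 F [-0.1  0.3 -1.1] T [ 0.05 -0.01 -0.05] tilt [-0.005   0.0073] q6 -48.2
side -1 lx range [-65.8 -13.3  41.9] ly [-30.4 -16.7  -3.3]
side 1 lx range [-69.4 -11.9  40.4] ly [ 5.2 29.8 44.4]
```

View pics/tip.png

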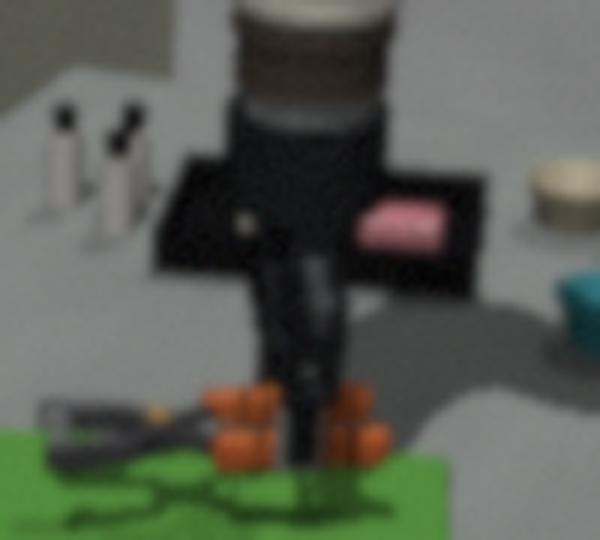

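View pics/tipt.png

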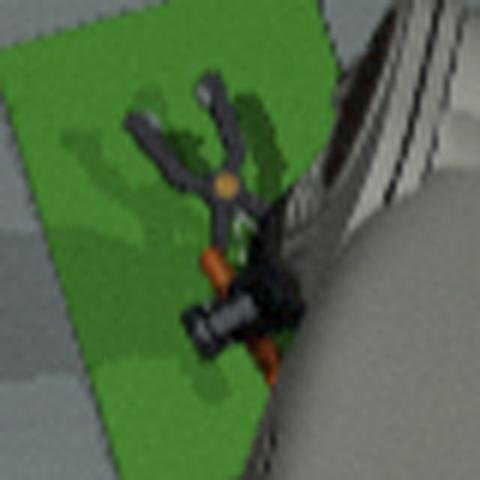

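The pliers are held level, about 40 mm above the board. The shadow and both jaw tips are clearly visible. Next I'll raise them, turn, and carry them over to a point in front of the mould.

```bash
python3 -m crank '[[[0,0,-20,0,80],[0,0,-30,0,80],[0,0,-15,5,80],[0,0,-5,8,80],[0,0,0,9,80],[0,0,0,9,80],[0,0,0,0,80]]]' ; python3 st.py 440 239 85 176.9
```

```text
clock: 9.57
eef_pos: [0.555, -0.2056, 0.0775]
tool_rot: [0.036, 0.999, 0.001, -0.002]
ft_force: [0.3, 0.4, -1.2]
grip_width: 0.0592
t 9.57 p [ 555.  -205.6   77.5] alpha 175.91 w 59.24 F [ 0.3  0.4 -1.2] T [-0.01 -0.03  0.  ] tilt [ 0.0009 -0.0022] q6 -16.3
shift [146.4 435.3  -7.5] turn -0.99
```

```bash
python3 -m crank '[[[5,15,-2,0,80],[10,30,-2,0,80],[15,45,-2,0,80],[15,45,-2,0,80],[15,45,-2,0,80],[15,45,0,0,80],[15,45,0,0,80],[15,45,0,0,80],[15,45,0,0,80],[13,40,0,0,80],[9,24,0,0,80],[4,10,0,-1,80]]]' ; python3 -m crank '[[[0,0,0,0,80]]]'; python3 st.py 440 239 85 176.9
python3 - <<'E'
from h import *
c=bot.camera("top"); crop(c,205,125,325,225,6,"pics/b1.png"); s=bot.camera("side"); crop(s,170,130,330,290,4,"pics/b1s.png")
E
```

```text
clock: 11.08
eef_pos: [0.4226, 0.2574, 0.0879]
tool_rot: [0.013, 1.0, 0.004, -0.005]
ft_force: [0.7, -0.4, -0.9]
grip_width: 0.0585
clock: 11.2
eef_pos: [0.4219, 0.2577, 0.0878]
tool_rot: [0.011, 1.0, 0.003, -0.005]
ft_force: [-0.3, 0.7, -0.7]
grip_width: 0.0588
t 11.2 p [421.9 257.7  87.8] alpha 178.7 w 58.8 F [-0.3  0.7 -0.7] T [-0.04  0.01  0.  ] tilt [ 0.0034 -0.005 ] q6 32.3
shift [-18.5 -18.3   2.8] turn 1.8
```

View pics/b1.png

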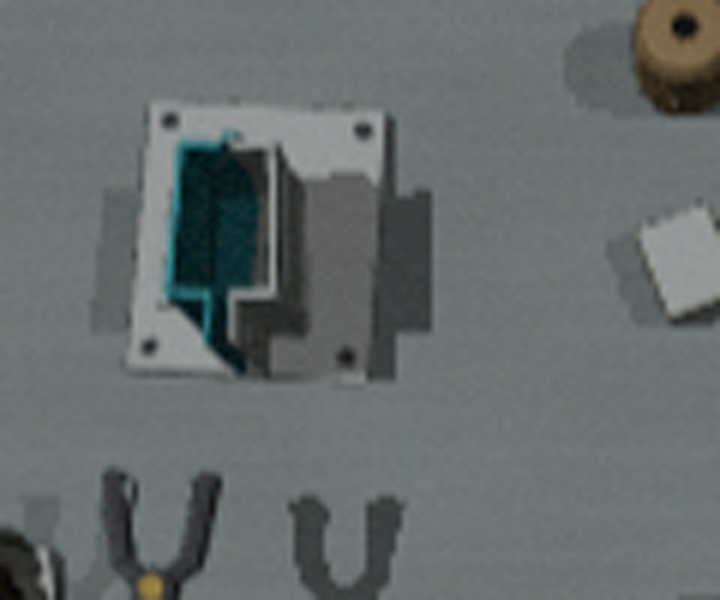

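View pics/b1s.png

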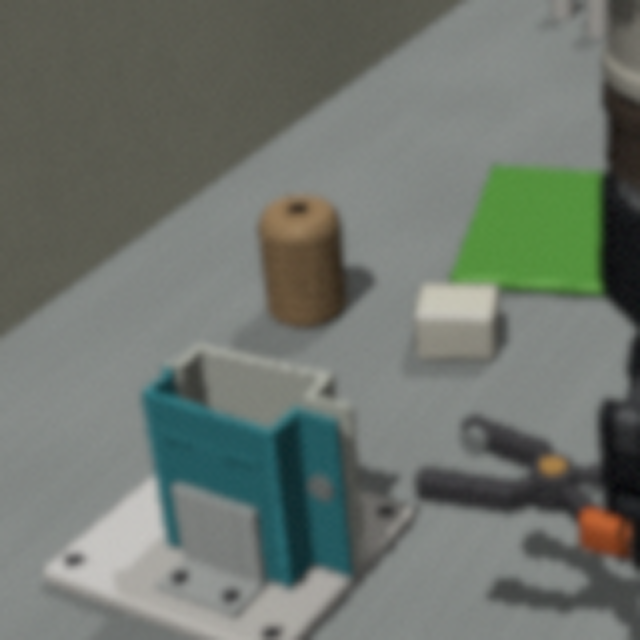

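```bash
python3 -m crank '[[[-9,-10,20,1,80],[-9,-10,25,0.8,80],[0,0,12,0,80],[0,0,0,0,80]]]'; python3 st.py 440 239 30 176.9
python3 - <<'E'
from h import *
c=bot.camera("top"); crop(c,205,125,325,225,6,"pics/b2.png"); s=bot.camera("side"); crop(s,170,190,330,310,5,"pics/b2s.png")
E
```

```text
clock: 11.8
eef_pos: [0.4413, 0.2326, 0.0299]
tool_rot: [0.032, 0.999, 0.003, -0.004]
ft_force: [-0.1, 1.1, -1.1]
grip_width: 0.0587
t 11.8 p [441.3 232.6  29.9] alpha 176.38 w 58.67 F [-0.1  1.1 -1.1] T [-0.    0.04 -0.04] tilt [ 0.0033 -0.0043] q6 31.0
shift [ 1.7  6.3 -0.1] turn -0.52
```

View pics/b2.png

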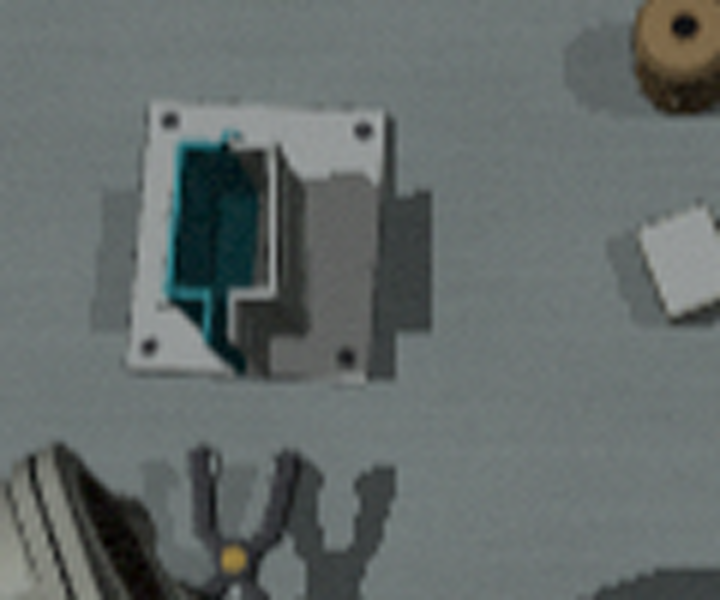

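View pics/b2s.png

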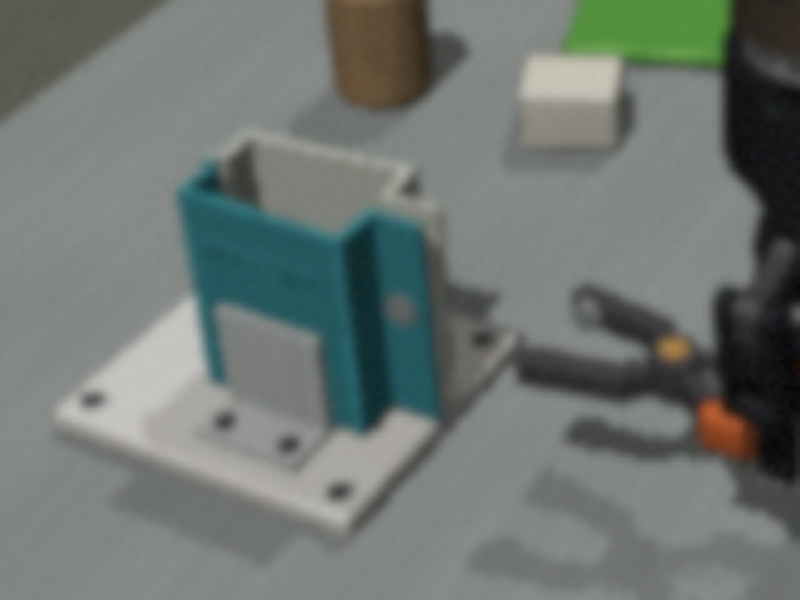

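Run:
```python
from h import *
np.set_printoptions(precision=4,suppress=True)
c=bot.camera("top"); s=bot.camera("side"); P=cloud(s); Q=cloud(c)
f=lambda x,y,k,u0,v0:((x+.5)/k-.5+u0,(y+.5)/k-.5+v0)
o=bot.get_obs(); q=o["tool_rot"]; a=2*np.arctan2(q[1],q[0])+np.pi; g=o["eef_pos"].copy(); g[2]+=.04
hd=np.array([np.cos(a),np.sin(a),0]); print("grip",g,"head",np.degrees(a)%360-360)
print("pred pivot",g+.06*hd,"nose",g+.11*hd,"end",g+.12*hd)
for nm,x,y,z in(("jawT+",202,450,.077),("jawT-",291,455,.077),("pivot",234,560,.081)):
    u=f(x,y,6,205,125); print(nm,u,w(c,*u,z),"depth",Q[int(round(u[1]))+1,int(round(u[0]))])
for nm,x,y in(("anvil-",590,308),("jaw+tip",530,365),("pivot",674,349),("button",402.5,308.5)):
    u=f(x,y,5,170,190); print(nm,u,"z.07",w(s,*u,.07),"depth",w(s,*u))
# jaw heights in side depth
for u in range(275,300,3):
    col=P[240:275,u]; k=(col[:,2]>.04)&(col[:,2]<.1); 
    if k.any(): print(u,"z",np.round(col[k][:,2].min(),4),np.round(col[k][:,2].max(),4),"xy",np.round(np.median(col[k][:,:2],0),4))
```

```text
grip [0.4425 0.2341 0.0715] head -3.531793018314147
pred pivot [0.5024 0.2304 0.0715] nose [0.5523 0.2273 0.0715] end [0.5623 0.2267 0.0715]
jawT+ (238.25, 199.58333333333331) [0.5585 0.2438 0.077 ] depth [0.5544 0.2449 0.0751]
jawT- (253.08333333333334, 200.41666666666669) [0.5557 0.1989 0.077 ] depth [0.5539 0.1992 0.0766]
pivot (243.58333333333334, 217.91666666666669) [0.5023 0.2257 0.081 ] depth [0.4988 0.2239 0.0835]
anvil- (287.6, 251.2) z.07 [0.5497 0.2117 0.07  ] depth [0.5476 0.2158 0.0736]
jaw+tip (275.6, 262.6) z.07 [0.5556 0.2525 0.07  ] depth [0.5541 0.255  0.0725]
pivot (304.4, 259.4) z.07 [0.5079 0.2222 0.07  ] depth [0.5028 0.2333 0.0801]
button (250.1, 251.3) z.07 [0.6193 0.241  0.07  ] depth [0.6183 0.2425 0.0714]
275 z 0.0643 0.0758 xy [0.5554 0.255 ]
278 z 0.0646 0.0762 xy [0.5498 0.2533]
281 z 0.0634 0.077 xy [0.5434 0.2531]
284 z 0.0608 0.0761 xy [0.5405 0.2457]
287 z 0.0648 0.0765 xy [0.5485 0.2174]
290 z 0.0637 0.0765 xy [0.5361 0.2288]
293 z 0.0635 0.0764 xy [0.5288 0.2302]
296 z 0.0638 0.0772 xy [0.5224 0.23  ]
299 z 0.0628 0.0785 xy [0.5132 0.2355]
```

```bash
python3 -m crank '[[[0,9,0,-0.5,80],[-15,0,0,0,80],[-15,0,0,0,80],[0,0,0,0,80]]]'; python3 st.py 440 239 30 176.9
cat > meas.py <<'E'
from h import *
np.set_printoptions(precision=4,suppress=True)
c=bot.camera("top"); s=bot.camera("side")
import sys
n=sys.argv[1]
crop(c,225,140,275,200,10,f"pics/{n}.png"); crop(s,220,205,300,285,7,f"pics/{n}s.png")
E
python3 meas.py m1
```

```text
clock: 12.5
eef_pos: [0.477, 0.2439, 0.0334]
tool_rot: [0.025, 1.0, 0.005, -0.0]
ft_force: [-0.2, -0.3, -2.2]
grip_width: 0.0587
t 12.5 p [477.  243.9  33.4] alpha 177.11 w 58.72 F [-0.2 -0.3 -2.2] T [-0.04  0.07  0.01] tilt [ 0.0055 -0.0003] q6 29.6
shift [36.7 -6.8  3.4] turn 0.21
```

View pics/m1.png

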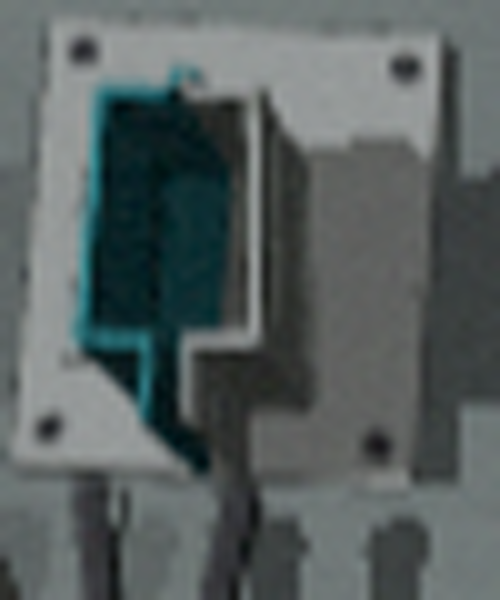

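View pics/m1s.png

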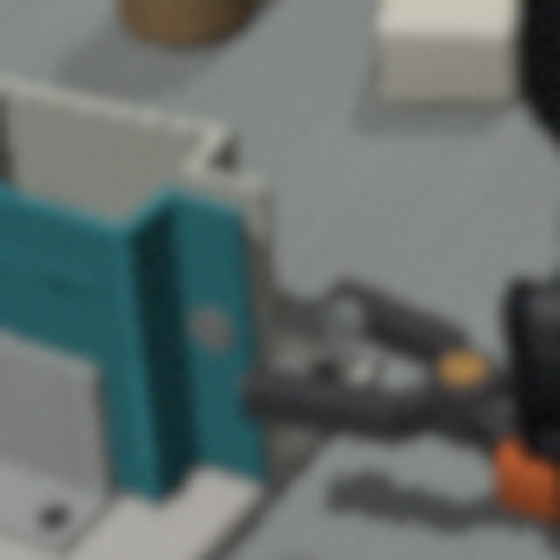

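```bash
cat > rel.py <<'E'
# args: top crop coords of jaw mid ( 10x,225,140 ), side anvil- centre (7x,220,205)
from h import *
np.set_printoptions(precision=4,suppress=True)
f=lambda x,y,k,u0,v0:((x+.5)/k-.5+u0,(y+.5)/k-.5+v0)
import pickle; c,s=pickle.load(open("c0.pkl","rb"))
def lat(d,yaw=np.radians(-3.1)): return d@np.array([np.cos(yaw),np.sin(yaw)])*1000, d@np.array([-np.sin(yaw),np.cos(yaw)])*1000
st_top=np.array([.670,.2298])+np.array([-49.93,2.70])/1000
st_side=np.array([.6185,.2418])-.005*np.array([.054,.9985])
def top(x1,x2,y,z=.077):
    p=(w(c,*f(x1,y,10,225,140),z)+w(c,*f(x2,y,10,225,140),z))[:2]/2; print("top jaw mid",p,"rel to stud (x,y)",lat(p-st_top))
def side(x,y,z=.07,gap=.0256):
    p=w(s,*f(x,y,7,220,205),z)[:2]+np.array([.054,.9985])*gap/2; print("side anvil mid",p,"rel",lat(p-st_side))
def tcp():
    o=bot.get_obs(); q=o["tool_rot"]; a=2*np.arctan2(q[1],q[0])+np.pi; g=o["eef_pos"]
    n=g[:2]+.11*np.array([np.cos(a),np.sin(a)]); print("tcp nose",n,"z",g[2]+.04,"rel side-stud",lat(n-st_side),"head",np.degrees(a)%360-360)
E
python3 - <<'E'
from rel import *
top(96,235,500); side(346,313,.073); tcp()
E
```

```text
top jaw mid [0.5893 0.236 ] rel to stud (x,y) (np.float64(-30.96111008918011), np.float64(1.7872612424370986))
side anvil mid [0.586  0.2367] rel (np.float64(-32.14660881183793), np.float64(-1.8054532373430945))
tcp nose [0.5852 0.238 ] z 0.07300437374222979 rel side-stud (np.float64(-33.05174408446038), np.float64(-0.6169659196465214)) head -2.874220355958414
```

```bash
python3 -m crank '[[[0,-4,3,0,80],[0,0,0.5,0,80]]]'; python3 meas.py m2
python3 - <<'E'
from rel import *
tcp()
E
```

```text
clock: 12.85
eef_pos: [0.4741, 0.2387, 0.0288]
tool_rot: [0.025, 1.0, 0.005, -0.002]
ft_force: [0.2, -0.4, -1.1]
grip_width: 0.0587
tcp nose [0.5843 0.2337] z 0.06908069659973415 rel side-stud (np.float64(-33.76010810049508), np.float64(-4.975684092174816)) head -2.861148560956906
```

View pics/m2.png

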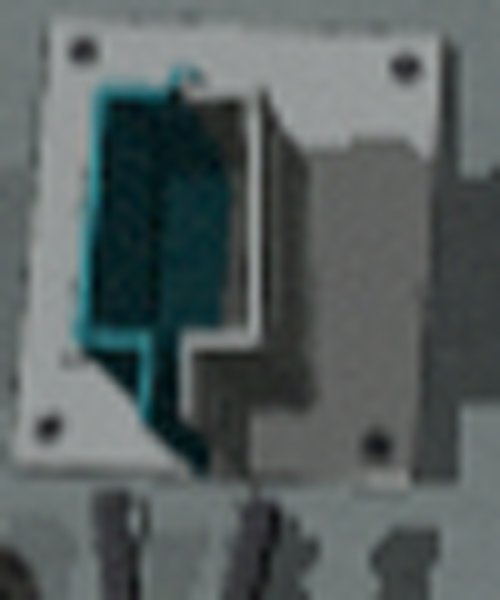

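View pics/m2s.png

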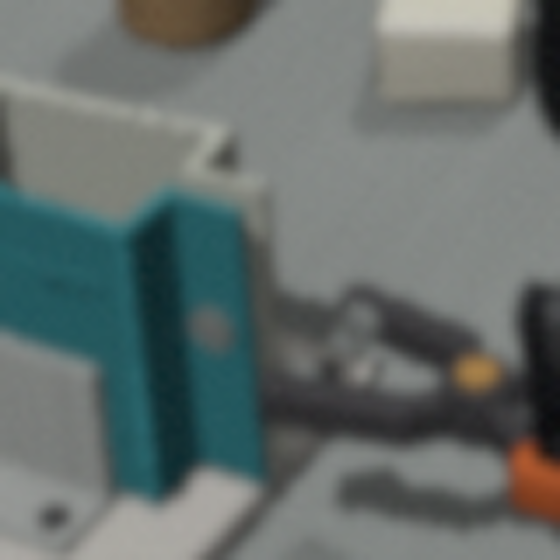

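Run:
```python
from rel import *
top(116,258,505); side(355,312,.07); tcp()
```

```text
top jaw mid [0.5877 0.2294] rel to stud (x,y) (np.float64(-32.18228564515637), np.float64(-4.856535776775702))
side anvil mid [0.5858 0.232 ] rel (np.float64(-32.078375582793626), np.float64(-6.532622966348057))
tcp nose [0.5843 0.2337] z 0.06908069659973415 rel side-stud (np.float64(-33.76010810049508), np.float64(-4.975684092174816)) head -2.861148560956906
```

```bash
python3 -m crank '[[[-8,0,1,0,80],[-7,0,1,0,80]]]'; python3 meas.py m3; python3 st.py
python3 - <<'E'
from rel import *
tcp()
E
```

```text
clock: 13.2
eef_pos: [0.49, 0.2385, 0.0272]
tool_rot: [0.025, 1.0, 0.005, -0.002]
ft_force: [-0.1, -0.4, -1.3]
grip_width: 0.0587
t 13.3 p [490.4 238.6  27.1] alpha 177.14 w 59.08 F [ 0.7 -0.3 -1.2] T [-0.02  0.    0.  ] tilt [ 0.0051 -0.0014] q6 28.4
tcp nose [0.6003 0.2331] z 0.06712202548615862 rel side-stud (np.float64(-17.748674650287835), np.float64(-4.704881732051128)) head -2.859665074900988
```

View pics/m3.png

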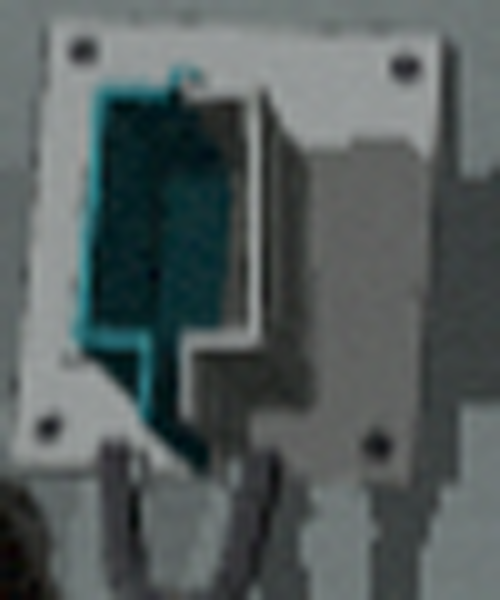

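View pics/m3s.png

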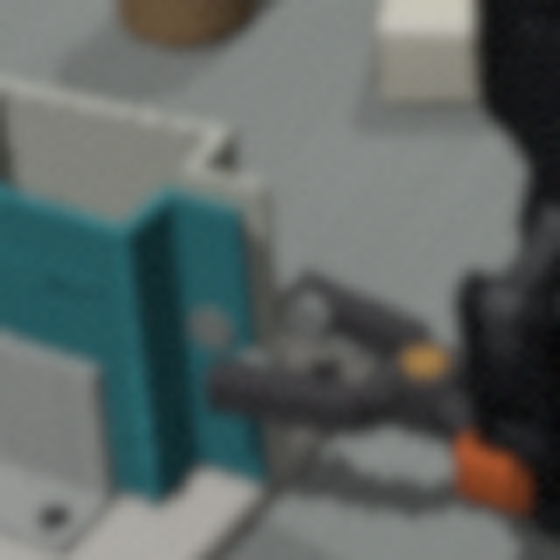

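```bash
python3 -m crank '[[[-5,0,-1.5,0,80],[-4,0,-1,0,80],[-2,0,0,0,80]]]'; python3 meas.py m4; python3 st.py
python3 - <<'E'
from rel import *
tcp()
E
```

```text
clock: 13.68
eef_pos: [0.5021, 0.2379, 0.0297]
tool_rot: [0.025, 1.0, 0.005, -0.002]
ft_force: [0.0, -0.1, -1.1]
grip_width: 0.0588
t 13.78 p [502.  237.9  29.6] alpha 177.13 w 58.85 F [-0.   1.1 -1.2] T [ 0.   -0.01  0.02] tilt [ 0.005  -0.0015] q6 27.9
tcp nose [0.6119 0.2324] z 0.06960397744384506 rel side-stud (np.float64(-6.07675064693635), np.float64(-4.723522114365894)) head -2.8654780373961444
```

View pics/m4.png

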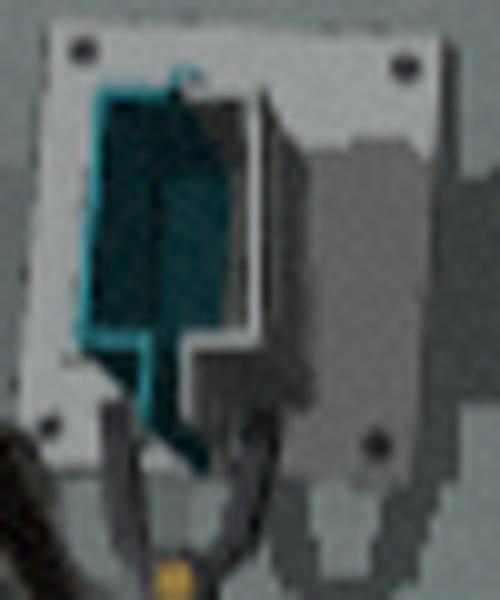

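View pics/m4s.png

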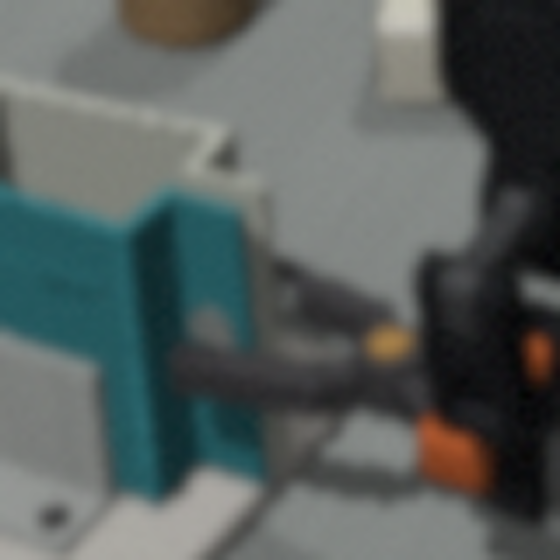

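```bash
python3 -m crank '[[[-2,0,0,0,80],[-1.5,0,0,0,80]]]'; python3 st.py; python3 -m crank '[[[-1.5,0,0,0,80]]]';python3 st.py;  python3 - <<'E'
from rel import *
tcp()
E
```

```text
clock: 14.02
eef_pos: [0.5053, 0.2377, 0.0295]
tool_rot: [0.025, 1.0, 0.005, -0.002]
ft_force: [0.5, 0.4, -1.6]
grip_width: 0.0586
t 14.03 p [505.3 237.7  29.5] alpha 177.15 w 58.59 F [ 0.5  0.4 -1.6] T [-0.03  0.01 -0.02] tilt [ 0.0049 -0.0018] q6 27.7
clock: 14.15
eef_pos: [0.5069, 0.2376, 0.0295]
tool_rot: [0.025, 1.0, 0.005, -0.002]
ft_force: [0.2, 1.1, -1.0]
grip_width: 0.0585
t 14.15 p [506.9 237.6  29.5] alpha 177.15 w 58.54 F [ 0.2  1.1 -1. ] T [ 0.05 -0.02 -0.03] tilt [ 0.0049 -0.0018] q6 27.6
tcp nose [0.6167 0.2321] z 0.06949369983500625 rel side-stud (np.float64(-1.2425465543819907), np.float64(-4.7520625564761945)) head -2.8490398384674904
```

```bash
python3 -m crank '[[[-1,0,0,0,80]]]'|grep force; python3 -m crank '[[[-1,0,0,0,80]]]'|grep force; python3 meas.py m5; python3 st.py
python3 - <<'E'
from rel import *
tcp()
E
```

```text
ft_force: [0.4, 0.4, -1.2]
ft_force: [0.2, -0.6, -1.0]
t 14.5 p [509.  237.5  29.5] alpha 177.15 w 59.26 F [-0.2  0.7 -1.6] T [-0.01 -0.01  0.01] tilt [ 0.0049 -0.0018] q6 27.5
tcp nose [0.6189 0.232 ] z 0.06949970267713848 rel side-stud (np.float64(0.9373484614948231), np.float64(-4.716229227394513)) head -2.8524588644658024
```

View pics/m5.png

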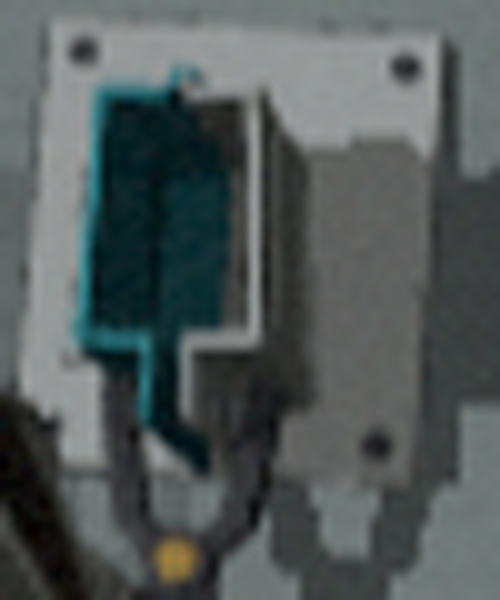

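View pics/m5s.png

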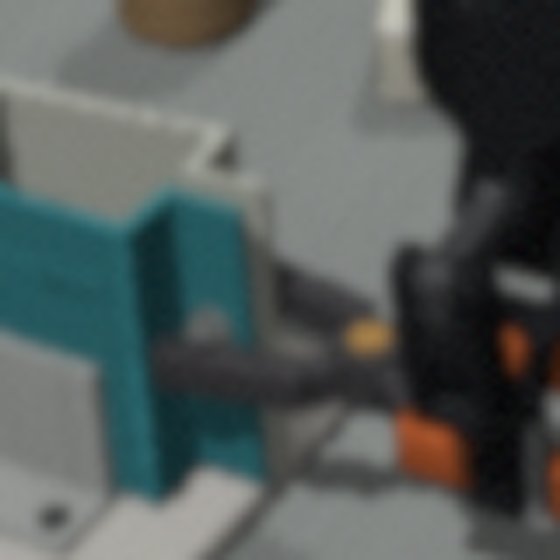

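```bash
for i in 1; do python3 -m crank '[[[-1,0,0,0,80]]]'|grep -E "force|eef"; python3 -m crank '[[[-1,0,0,0,80]]]'|grep -E "force|eef"; python3 -m crank '[[[-1,0,0,0,80]]]'|grep -E "force|eef"; done; python3 st.py
```

```text
eef_pos: [0.5098, 0.2374, 0.0294]
ft_force: [-1.0, -0.8, -1.6]
eef_pos: [0.5098, 0.2372, 0.0291]
ft_force: [-2.7, -0.6, 0.2]
eef_pos: [0.5098, 0.2371, 0.0288]
ft_force: [-2.9, 0.0, -0.6]
t 14.88 p [509.8 237.1  28.8] alpha 177.19 w 58.92 F [-2.9  0.  -0.6] T [0.05 0.6  0.05] tilt [ 0.0046 -0.0041] q6 27.4
```

```bash
python3 -m crank '[[[0.6,0,-0.7,0,86],[0,0,-0.6,0,92]]]'|grep -E "force|eef|width"; python3 -m crank '[[[0,0,-0.5,0,98],[0,0,0,0,98]]]'|grep -E "force|eef|width"; python3 -m crank '[[[0,0,-0.4,0,102],[0,0,0,0,102]]]'|grep -E "force|eef|width"; python3 meas.py m6; python3 st.py
```

```text
eef_pos: [0.5083, 0.2373, 0.0298]
ft_force: [-2.8, 0.4, -1.8]
grip_width: 0.0546
eef_pos: [0.5074, 0.2369, 0.03]
ft_force: [-2.8, -0.2, -1.7]
grip_width: 0.0528
eef_pos: [0.5069, 0.2367, 0.0302]
ft_force: [-4.4, -0.9, -1.7]
grip_width: 0.0518
t 15.72 p [506.9 236.7  30.2] alpha 177.23 w 51.74 F [-3.8  0.5 -1.2] T [-0.01  0.74  0.13] tilt [ 0.0039 -0.0061] q6 27.4
```

View pics/m6.png

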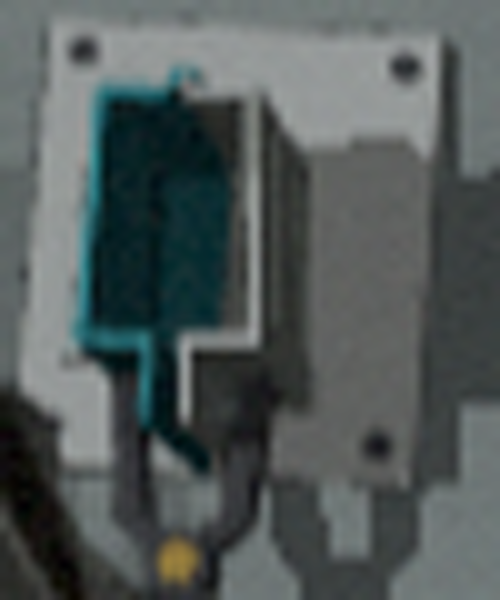

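View pics/m6s.png

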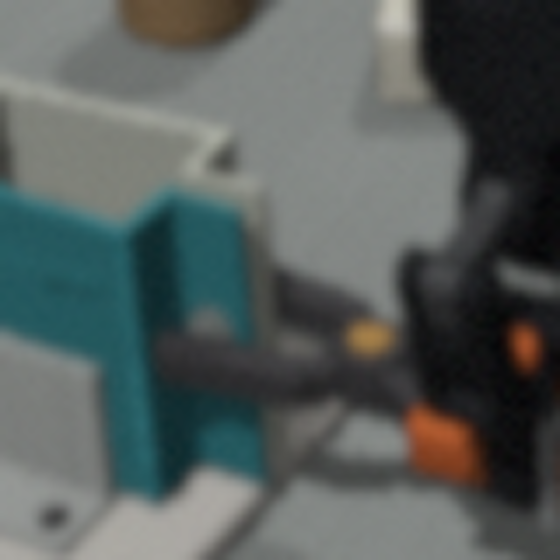

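```bash
python3 -m crank '[[[1,0,0,0,102]]]'|grep -E "force|eef|width"; python3 -m crank '[[[0.7,0,0,0,102]]]'|grep -E "force|eef|width"; python3 st.py
```

```text
eef_pos: [0.5068, 0.2367, 0.0304]
ft_force: [-2.2, -0.3, -0.7]
grip_width: 0.0514
eef_pos: [0.5069, 0.2367, 0.0307]
ft_force: [-1.8, -0.5, -1.2]
grip_width: 0.052
t 15.97 p [506.9 236.7  30.7] alpha 177.19 w 52.0 F [-1.8 -0.5 -1.2] T [-0.13  0.3   0.15] tilt [ 0.0039 -0.0044] q6 27.5
```

```bash
python3 -m crank '[[[0.3,0.3,-0.2,0,105],[0,0,0,0,105]]]'|grep -E "force|eef|width"; python3 -m crank '[[[0.2,0.3,-0.2,0,108],[0,0,0,0,108]]]'|grep -E "force|eef|width"; python3 -m crank '[[[0.2,0.4,-0.2,0,111],[0,0,0,0,111]]]'|grep -E "force|eef|width"; python3 st.py; python3 meas.py m7
```

```text
eef_pos: [0.5066, 0.2368, 0.0309]
ft_force: [-2.0, 0.2, -1.3]
grip_width: 0.0505
eef_pos: [0.5063, 0.2371, 0.0311]
ft_force: [-3.0, -0.5, -1.2]
grip_width: 0.0494
eef_pos: [0.506, 0.2374, 0.0312]
ft_force: [-2.4, 0.2, -1.5]
grip_width: 0.0484
t 16.73 p [506.  237.4  31.2] alpha 177.16 w 48.38 F [-2.4  0.2 -1.5] T [-0.09  0.53 -0.03] tilt [ 0.0035 -0.0046] q6 27.6
```

View pics/m7.png

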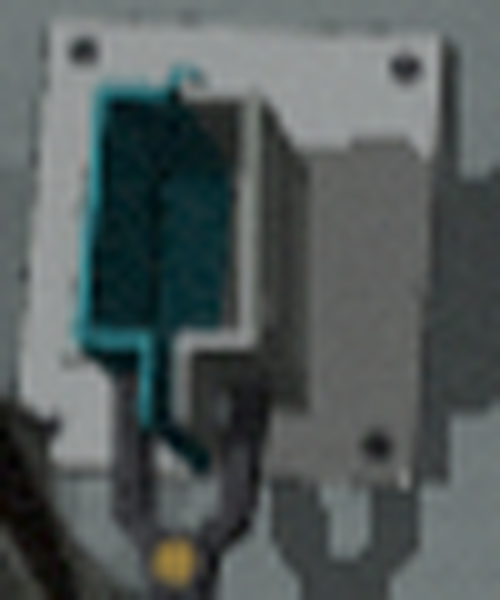

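```bash
python3 -m crank '[[[0.4,0.4,-0.2,0,114],[0,0,0,0,114]]]'|grep -E "force|eef|width"; python3 -m crank '[[[0.3,0.4,-0.2,0,117],[0,0,0,0,117]]]'|grep -E "force|eef|width"; python3 -m crank '[[[0.3,0.4,-0.2,0,120],[0,0,0,0,120]]]'|grep -E "force|eef|width"; python3 st.py; python3 meas.py m8
```

```text
eef_pos: [0.5057, 0.2378, 0.0314]
ft_force: [-3.2, -0.9, -1.8]
grip_width: 0.0475
eef_pos: [0.5054, 0.2382, 0.0316]
ft_force: [-3.1, -0.2, -0.9]
grip_width: 0.0463
eef_pos: [0.505, 0.2386, 0.0318]
ft_force: [-2.7, -1.1, -1.7]
grip_width: 0.0458
t 17.57 p [505.  238.6  31.8] alpha 177.15 w 45.77 F [-2.7 -1.1 -1.7] T [-0.16  0.58 -0.03] tilt [ 0.0035 -0.0045] q6 27.8
```

View pics/m8.png

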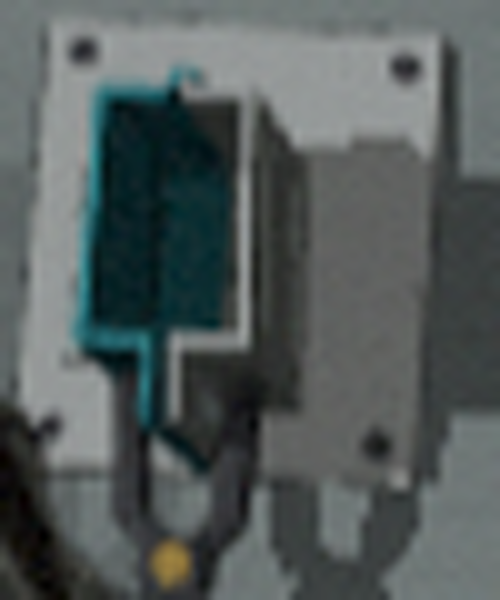

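View pics/m8s.png

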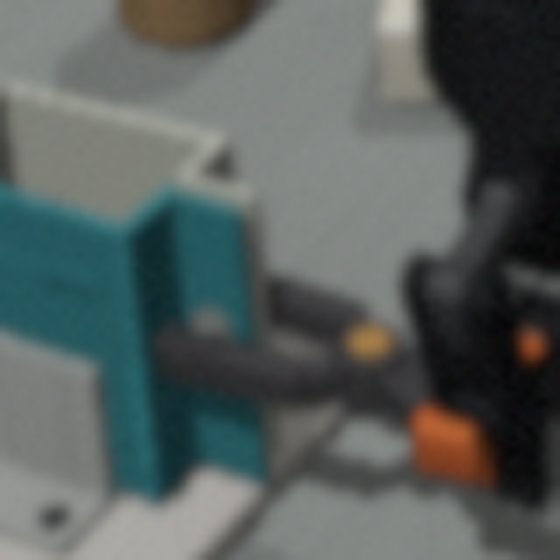

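```bash
python3 -m crank '[[[0.5,0.3,-0.2,0,122],[0,0,0,0,122]]]'|grep -E "force|eef|width"; python3 -m crank '[[[0.3,0.3,-0.1,0,124],[0,0,0,0,124]]]'|grep -E "force|eef|width";python3 -m crank '[[[0.3,0.3,-0.1,0,126],[0,0,0,0,126]]]'|grep -E "force|eef|width"; python3 st.py; python3 meas.py m9
```

```text
eef_pos: [0.5048, 0.239, 0.0321]
ft_force: [-1.8, 0.8, -1.9]
grip_width: 0.0447
eef_pos: [0.5045, 0.2395, 0.0322]
ft_force: [-1.7, -0.4, -2.0]
grip_width: 0.044
eef_pos: [0.5039, 0.2404, 0.0324]
ft_force: [-3.4, 1.6, -1.5]
grip_width: 0.0435
t 18.43 p [503.9 240.4  32.4] alpha 177.17 w 43.52 F [-3.4  1.6 -1.5] T [0.33 0.82 0.1 ] tilt [ 0.0042 -0.0046] q6 27.9
```

View pics/m9.png

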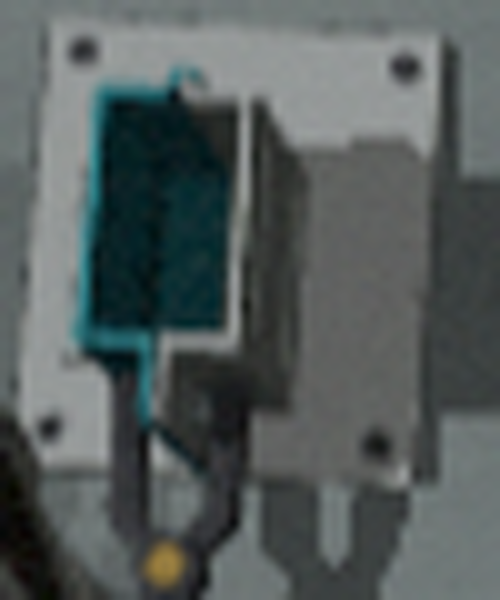

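```bash
python3 -m crank '[[[0.5,0.5,-0.1,0,128],[0,0,0,0,128]]]'|grep -E "force|eef|width"; python3 -m crank '[[[0.3,0.3,-0.1,0,130],[0,0,0,0,130]]]'|grep -E "force|eef|width"; python3 st.py; python3 meas.py m10
```

```text
eef_pos: [0.5037, 0.2417, 0.0326]
ft_force: [-3.1, 0.6, -1.9]
grip_width: 0.0425
eef_pos: [0.5035, 0.2415, 0.0327]
ft_force: [-4.3, 1.1, -1.2]
grip_width: 0.0419
t 19.02 p [503.5 241.5  32.7] alpha 177.19 w 41.92 F [-4.3  1.1 -1.2] T [0.05 0.65 0.02] tilt [ 0.0043 -0.0041] q6 28.0
```

View pics/m10.png

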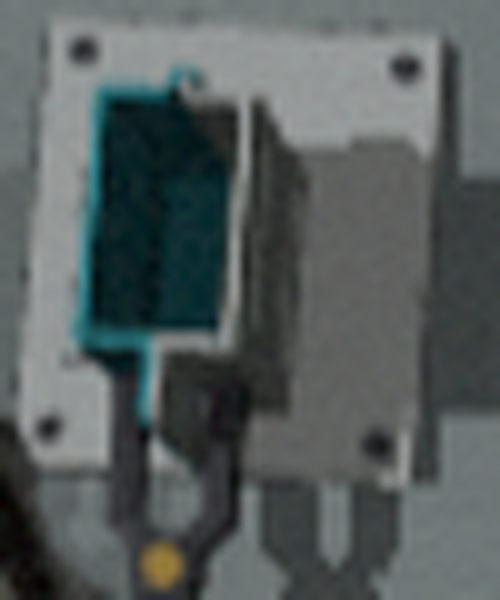

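View pics/m10s.png

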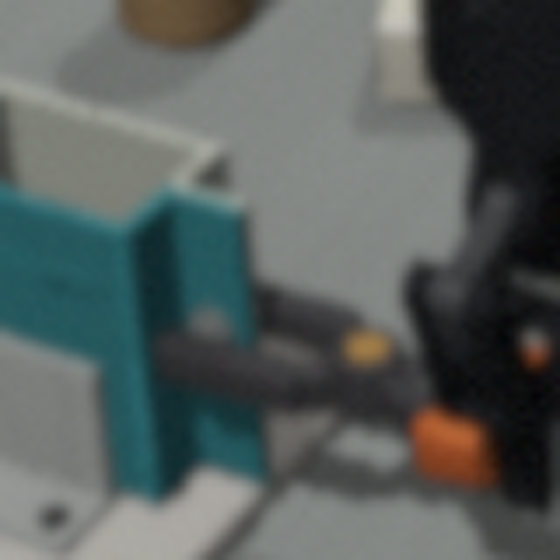

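The top view now shows the white flange flush against the teal one, with no dark gap at (150,380). I'll relax the pliers and check that the mould stays shut.

```bash
python3 -m crank '[[[0.5,0,0,0,122],[0.3,0,0.2,0,112],[0.3,0,0.3,0,100],[0,0,0.3,0,90],[0,0,0,0,82],[0,0,0,0,82]]]'|grep -E "force|eef|width"; python3 st.py; python3 meas.py m11
```

```text
eef_pos: [0.5064, 0.242, 0.0333]
ft_force: [0.4, 1.0, -1.0]
grip_width: 0.058
t 19.88 p [506.4 242.   33.3] alpha 177.14 w 57.98 F [ 0.4  1.  -1. ] T [-0.02  0.05 -0.  ] tilt [ 0.005  -0.0003] q6 28.1
```

View pics/m11.png

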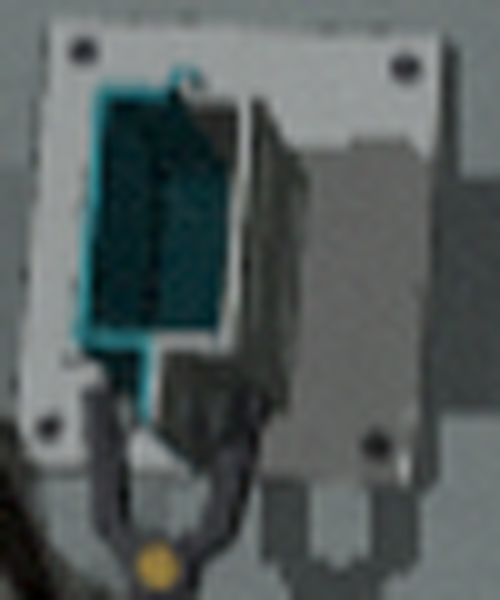

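View pics/m11s.png

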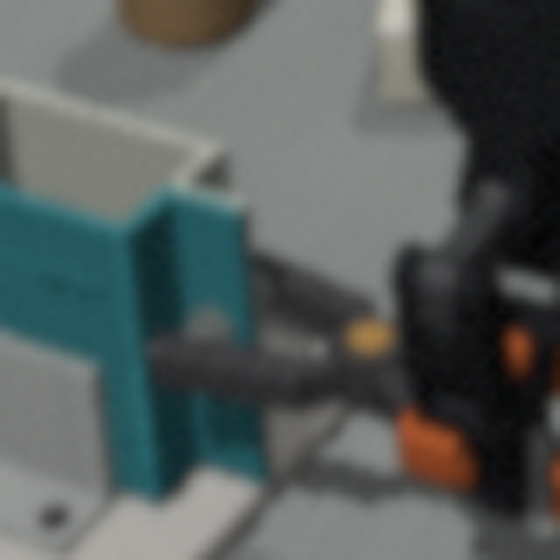

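It stays shut with the jaws open on both sides and clear. Now I'll back straight out and go up.

```bash
python3 -m crank '[[[8,0,0,0,82],[15,0,0,0,82],[20,0,0,0,82],[15,0,-10,0,82],[0,0,-25,0,82],[0,0,-20,0,82],[0,0,0,0,82]]]'|grep -E "force|eef|width"; python3 st.py; python3 meas.py m12;python3 - <<'E'
from h import *
s=bot.camera("side"); crop(s,170,130,330,290,4,"pics/b3s.png")
E
```

```text
eef_pos: [0.441, 0.2444, 0.0912]
ft_force: [-0.3, 1.0, -1.7]
grip_width: 0.0578
t 20.85 p [441.  244.4  91.2] alpha 177.25 w 57.77 F [-0.3  1.  -1.7] T [ 0.03 -0.   -0.02] tilt [ 0.0048 -0.0012] q6 31.4
```

View pics/m12.png

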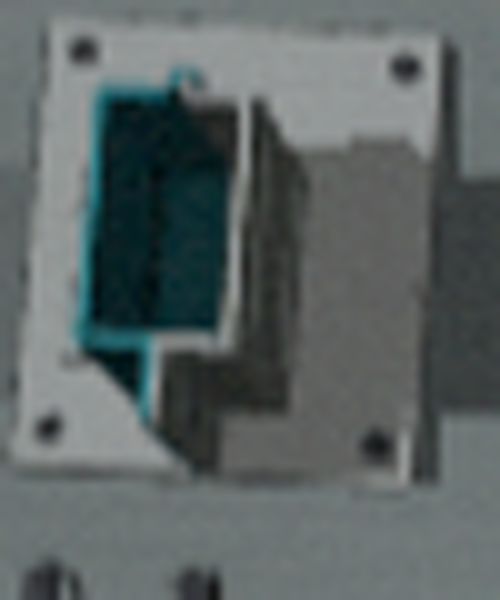

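View pics/b3s.png

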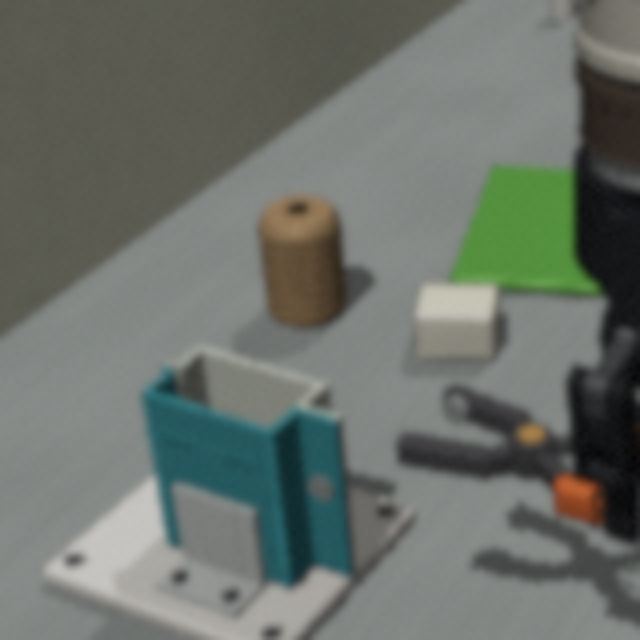

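```bash
python3 -m crank '[[[-5,-15,0,0,82],[-10,-30,0,0,82],[-15,-45,0,0,82],[-15,-45,0,0,82],[-15,-45,0,0,82],[-15,-45,0,0,82],[-15,-45,0,0,82],[-15,-45,0,0,82],[-15,-45,0,0,82],[-13,-38,0,0,82],[-7,-22,0,0,82],[0,-5,0,0,82]]]'|grep -E "force|eef|width"; python3 -m crank '[[[0,0,0,-8,82],[0,0,0,-9,82],[0,0,0,-8,82],[0,0,0,-3,82],[0,0,0,0,82]]]'|grep width; python3 st.py 566 -208 60 -152.3
```

```text
eef_pos: [0.553, -0.2135, 0.0731]
ft_force: [-0.0, 0.1, -0.3]
grip_width: 0.0579
grip_width: 0.0579
t 23.12 p [ 546.9 -211.4   69.2] alpha -154.21 w 57.92 F [ 0.6 -0.4 -1.3] T [-0.04 -0.04 -0.01] tilt [ 0.0082 -0.0163] q6 -46.8
shift [-18.7  -5.2   9.2] turn -1.91
```

```bash
python3 -m crank '[[[-10,-3,10,-1.9,82],[-8,-2,20,0,82],[0,0,20,0,82],[0,0,10,0,82],[0,0,0,0,82]]]'|grep -E "force"; python3 st.py 566 -208 -15 -152.3;python3 tip.py|tail -2
```

```text
ft_force: [-0.2, 0.4, -0.5]
t 23.75 p [ 563.4 -205.     1.7] alpha -152.18 w 57.91 F [-0.2  0.4 -0.5] T [-0.03  0.    0.02] tilt [ 0.0098 -0.0177] q6 -47.7
shift [-0.9 -3.8 16.7] turn 0.12
side -1 lx range [-64.4 -14.   40.3] ly [-30.3 -17.7  -3.5]
side 1 lx range [-68.  -14.7  37.9] ly [ 7.9 27.4 42.4]
```

View pics/tip.png

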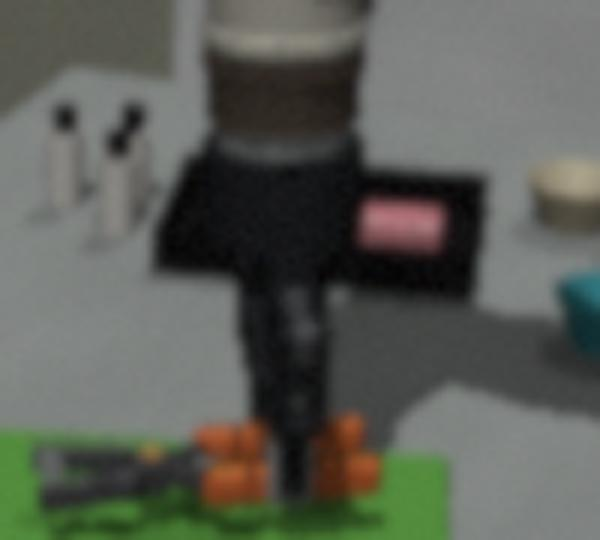

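View pics/tipt.png

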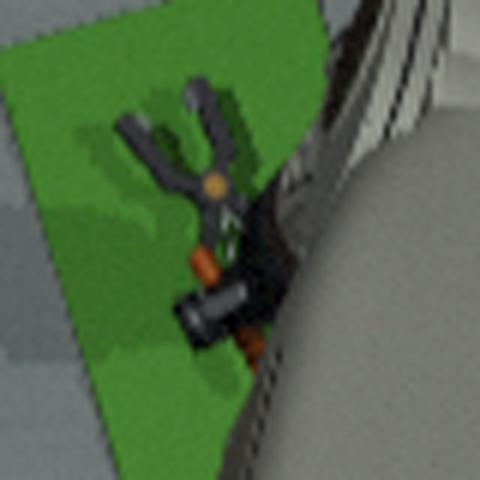

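```bash
python3 -m crank '[[[0,-2,6,0,82],[0,-1,5,0,82]]]'|grep -E "force|eef"; python3 -m crank '[[[0,0,2.5,0,82],[0,0,0,0,82]]]'|grep -E "force|eef";python3 -m crank '[[[0,0,2.5,0,82],[0,0,0,0,82]]]'|grep -E "force|eef"; python3 st.py;python3 tip.py|tail -1
```

```text
eef_pos: [0.5669, -0.2088, -0.0067]
ft_force: [-0.2, 0.6, -1.1]
eef_pos: [0.5668, -0.209, -0.0094]
ft_force: [0.5, -0.1, -1.7]
eef_pos: [0.5669, -0.209, -0.0118]
ft_force: [-0.6, 0.5, 0.1]
t 24.6 p [ 566.9 -209.   -11.8] alpha -152.21 w 58.25 F [-0.6  0.5  0.1] T [ 0.01 -0.02  0.03] tilt [ 0.0079 -0.0149] q6 -47.9
side 1 lx range [-69.3 -13.2  40.5] ly [ 5.8 27.5 43.3]
```

View pics/tip.png

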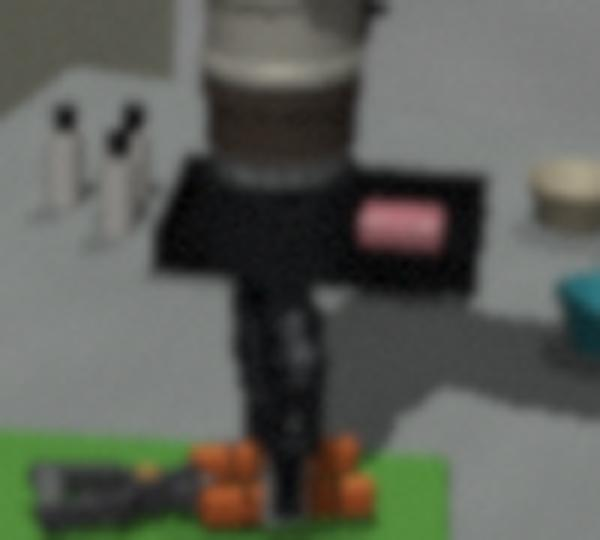

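Nose contact is just starting: Fz has gone from about -1.5 to 0.1. I'll lower in small steps so the handles settle.

```bash
python3 -m crank '[[[0,0,2,0,82],[0,0,0,0,82]]]'|grep -E "force|eef"; python3 -m crank '[[[0,0,2,0,82],[0,0,0,0,82]]]'|grep -E "force|eef";python3 -m crank '[[[0,0,1.5,0,82],[0,0,0,0,82]]]'|grep -E "force|eef"; python3 st.py
```

```text
eef_pos: [0.5671, -0.2091, -0.0135]
ft_force: [-0.1, 0.1, -2.0]
eef_pos: [0.567, -0.2091, -0.0157]
ft_force: [-0.5, -0.6, -1.3]
eef_pos: [0.5671, -0.2091, -0.0172]
ft_force: [0.0, -0.6, -0.3]
t 25.45 p [ 567.1 -209.1  -17.2] alpha -152.21 w 57.71 F [ 0.  -0.6 -0.3] T [ 0.01 -0.05  0.05] tilt [ 0.0076 -0.0145] q6 -47.9
```

```bash
python3 -m crank '[[[0,0,1.5,0,82],[0,0,0,0,82]]]'|grep -E "force|eef"; python3 -m crank '[[[0,0,1.5,0,82],[0,0,0,0,82]]]'|grep -E "force|eef"; python3 st.py;python3 tip.py|tail -1
python3 - <<'E'
from h import *
s=bot.camera("side"); P=cloud(s)
# nose-to-tail heights of the pliers' top in side view
for u in range(300,366,5):
    col=P[160:200,u]; k=(col[:,2]>.0)&(col[:,2]<.06)&(abs(col[:,0]-.58)<.12)&(abs(col[:,1]+.19)<.09); im=s["img"][160:200,u].astype(int); g=(im[:,1]>im[:,2]+25)
    k&=~g
    if k.any(): print(u,np.round(col[k][:,2].min()*1000,1),np.round(col[k][:,2].max()*1000,1),np.round(np.median(col[k][:,:2],0)*1000))
E
```

```text
eef_pos: [0.567, -0.2092, -0.0184]
ft_force: [-0.8, -0.4, -1.7]
eef_pos: [0.5671, -0.2091, -0.0193]
ft_force: [-0.1, 0.8, -1.3]
t 25.95 p [ 567.1 -209.1  -19.3] alpha -152.2 w 58.1 F [-0.1  0.8 -1.3] T [-0.02  0.09  0.03] tilt [ 0.0075 -0.0142] q6 -47.9
side 1 lx range [-71.3 -14.8  37.8] ly [ 5.1 27.8 42.7]
305 19.1 22.1 [ 681. -169.]
310 8.8 27.7 [ 660. -158.]
315 14.3 28.9 [ 640. -148.]
320 7.2 26.1 [ 630. -163.]
325 0.1 30.8 [ 618. -172.]
330 7.2 26.5 [ 606. -181.]
335 8.7 29.4 [ 601. -210.]
340 10.3 56.1 [ 588. -217.]
345 14.7 51.8 [ 555. -168.]
350 10.1 45.4 [ 545. -182.]
355 9.3 32.0 [ 534. -197.]
360 7.3 30.5 [ 521. -203.]
```

View pics/tip.png

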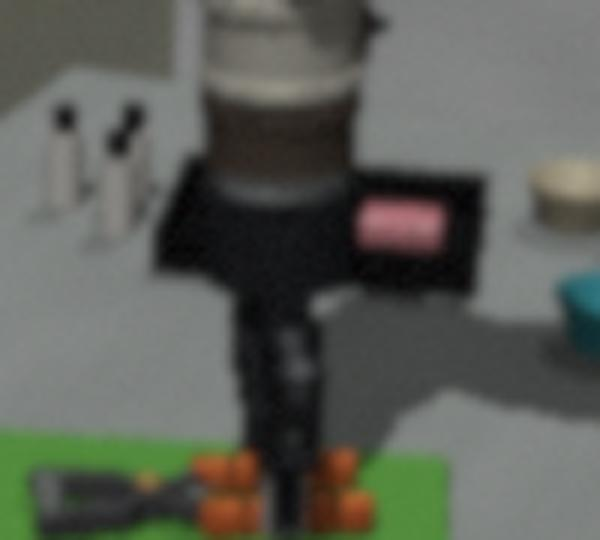

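```bash
python3 -m crank '[[[0,0,1.5,0,82],[0,0,0,0,82]]]'|grep -E "force|eef"; python3 -m crank '[[[0,0,1,0,82],[0,0,0,0,82]]]'|grep -E "force|eef"; python3 st.py
```

```text
eef_pos: [0.5672, -0.2091, -0.0202]
ft_force: [-0.2, -0.9, -0.0]
eef_pos: [0.5672, -0.2091, -0.0202]
ft_force: [-1.1, 0.7, 0.7]
t 26.6 p [ 567.2 -209.1  -20.2] alpha -152.21 w 58.39 F [-1.1  0.7  0.7] T [0.  0.1 0. ] tilt [ 0.0073 -0.0139] q6 -47.9
```

```bash
python3 -m crank '[[[0,0,0,0,70],[0,0,0,0,60],[0,0,0,0,40],[0,0,0,0,10],[0,0,0,0,0],[0,0,0,0,0]]]'|grep -E "force|width|eef"; python3 st.py; python3 tip.py | tail -2; python3 -m crank '[[[0,0,-10,0,0],[0,0,-30,0,0],[0,0,-40,0,0],[0,0,-40,0,0],[0,0,0,0,0]]]'|grep -E "force|width|eef"
```

```text
eef_pos: [0.5676, -0.2092, -0.0214]
ft_force: [0.2, -0.6, -0.1]
grip_width: 0.085
t 27.35 p [ 567.6 -209.2  -21.4] alpha -152.21 w 85.05 F [ 0.2 -0.6 -0.1] T [ 0.03 -0.07 -0.04] tilt [ 0.0073 -0.0138] q6 -47.9
side -1 lx range [-62.9 -13.4  41.9] ly [-45.9 -20.6  -2.6]
side 1 lx range [-70.7 -19.   40.4] ly [ 4.5 30.6 54.2]
eef_pos: [0.5716, -0.2103, 0.1047]
ft_force: [-0.3, -0.8, 0.1]
grip_width: 0.0854
```

View pics/tip.png

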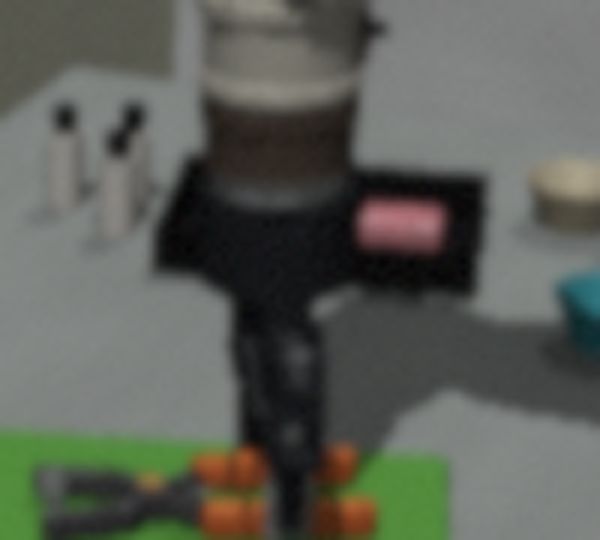

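Released and lifted. I'll move the arm out of the top view and do a final check.

```bash
python3 -m crank '[[[25,-25,-15,0,0],[40,-40,-20,0,0],[40,-40,0,0,0],[40,-40,0,0,0],[30,-30,0,0,0],[0,0,0,0,0]]]'|grep -E "force|width|eef"; python3 meas.py fin
python3 - <<'E'
from h import *
c=bot.camera("top"); s=bot.camera("side"); cv2.imwrite("pics/ft.png",c["img"]); cv2.imwrite("pics/fs.png",s["img"])
crop(s,280,160,385,212,7,"pics/fsp.png")
Q=cloud(c); hsv=cv2.cvtColor(c["img"],cv2.COLOR_BGR2HSV); H,S,V=[hsv[...,i].astype(int) for i in range(3)]
o=((H<14)|(H>172))&(S>130)&(V>60)
nl,lab,st,ce=cv2.connectedComponentsWithStats(o.astype(np.uint8))
for k in range(1,nl):
    q=Q[lab==k]
    if st[k,4]>15 and abs(np.median(q,0)[:2]-[.56,-.2]).max()<.08: print(cv2.minAreaRect(q[:,:2].astype(np.float32)*1000),np.percentile(q[:,2],[10,50,90]), np.polyfit(q[:,0],q[:,2],1)[0])
E
```

```text
eef_pos: [0.4971, -0.4521, 0.1397]
ft_force: [-0.0, 0.3, -0.9]
grip_width: 0.0851
((574.8114013671875, -234.43768310546875), (80.53791809082031, 11.206449508666992), 30.0185604095459) [0.02567775 0.0289901  0.03249122] -0.015322017661574296
((463.86383056640625, -110.66958618164062), (76.16018676757812, 275.0613708496094), 47.539398193359375) [0.02603727 0.02949996 0.03226953] -4.437426950976399
```

View pics/ft.png

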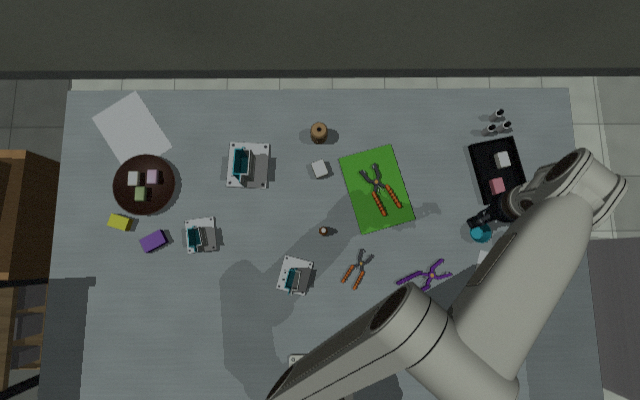

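View pics/fsp.png

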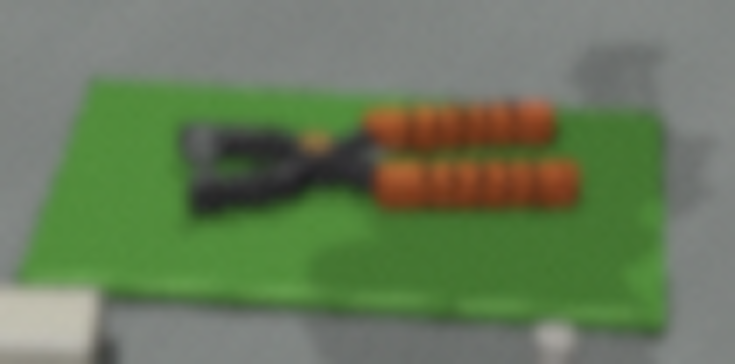

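View pics/fin.png

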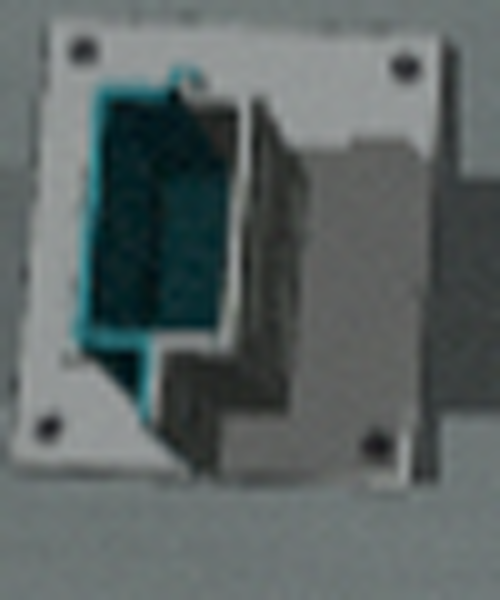

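In the final pictures the pliers lie flat on the green board (handle tops at z≈0.029 m, as at the start). The mould's flanges are flush, the other objects are where they were, and the gripper is clear. I'm handing in.

```bash
python3 -c "
from workcell import bot
print(bot.job_done())"; python3 st.py
```

```text
the job is handed in; nothing more can be done
None
the job is handed in; nothing more can be done
```

The mould is shut with the pliers, and they are back flat on the green board. I handed the job in at about 28.5 s of the 67 s, and no verdict was reported.

**What I did:** I took the orange pliers from the board, slid the jaws over the press stud until the noses touched the shoulder, then squeezed in small steps. The stud went in between about 43.5 and 42 mm of handle width. I eased off, backed straight out, laid the pliers down, let go and moved the arm clear.

**Last checks:**
- **Mould:** the top view shows the flanges flush with no gap. It stayed that way after I released the pliers and in the final picture.
- **Pliers:** flat on the board, handle tops at 29 mm as at the start, about 4 mm from where they first lay.
- **Forces:** wrist readings never passed about 5 N. The force of the jaws on the plastic was not measured.
- **Other things:** none looked moved in the final top view.

**What disagreed or was not as expected:**
- **Finger length:** the cameras put the fingertips about 30 to 43 mm short of the reported TCP, although the TCP is described as the very end of the fingers. I went by the cameras, and at reported heights down to 21 mm below the table I felt no contact with the board.
- **Cameras:** the two differed by about 5 mm sideways, so I worked from positions relative to the mould.
- **Click width:** the stud seated at the tight end of the stated 48 to 43 mm, or about 1 mm past it. I judged the click from pictures, not from a force reading.
- **Tool tilt:** it drifted by up to about 2°, so the pliers met the board slightly nose-first before settling level.

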